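Stack the hull layers and weigh them down

TASK

Swing the steel box's lid right back until it rests on its stop. Stack every walnut hull layer flat and squarely on the hull-shaped press block, either face up, bows over the block's bow and edges flush, then set the weight from the box upright on top of the pile, centred and lengthwise along it, and shut the lid. Leave the bottle, lighthouse, tweezers and keel strip where they are.

Things in the scene. Friction and masses are not known exactly. Their poses are not given: they have to be found in the camera images.
- block: fixed pale plywood press block, hull-shaped in plan: 130 mm long, 62 mm wide, 16 mm high, fixed to the desk. Origin: its underside, on the desk. x runs from the flat stern (x = -60 mm) to the pointed bow (x = +70 mm), z up. The sides are parallel (y = +-31 mm) from x = -55 to +25 mm, and taper to the point beyond.
- block_bow (a point): the tip of the press block's bow, at x = +70 mm of the block, height of its top (16 mm)
- layer1: loose walnut hull layer, outline as the press block, flat, 14 mm thick, about 70 g, either face may be up; starts lying on the desk, bow roughly away from the robot. Origin: between the parallel sides, mid-thickness (7 mm up), near its balance point; x towards the pointed bow (stern -60, bow +70 mm), sides y = +-31 mm. Three to five are present; absent ones read None.
- layer1_bow (a point): the tip of layer1's bow, x = +70 mm, mid-thickness
- layer2: another such walnut hull layer, the same in shape, size and axes as layer1; may be absent
- layer2_bow (a point): the tip of layer2's bow, x = +70 mm, mid-thickness
- layer3: another such walnut hull layer, the same in shape, size and axes as layer1; may be absent
- layer3_bow (a point): the tip of layer3's bow, x = +70 mm, mid-thickness
- layer4: another such walnut hull layer, the same in shape, size and axes as layer1; may be absent
- layer4_bow (a point): the tip of layer4's bow, x = +70 mm, mid-thickness
- layer5: another such walnut hull layer, the same in shape, size and axes as layer1; may be absent
- layer5_bow (a point): the tip of layer5's bow, x = +70 mm, mid-thickness
- box: fixed steel box, outside 140 (x) x 190 (y) x 70 mm high, walls and floor 4 mm. Origin: centre of its underside, on the desk. -x is its front (towards the robot), the lid's hinge runs along y on its far (+x) upper rim.
- lid (a joint): the box's lid, a steel plate 140 x 190 x 6 mm, about 250 g: angle in rad, 0 shut, 1.75 leaning back on its stop. No spring; it falls shut from below about 1.5 rad and falls open onto the stop from above about 1.6 rad.
- lid_hinge (a point): point on the lid's hinge line, middle of the box's far upper rim (x = +70 mm, y = 0, z = 70 mm of the box). The lid turns about the box's y axis.
- lid_handle (a point): middle of the black bar handle that stands out from the lid's free front edge, in the lid's plane: a bar 100 mm long, about 10 mm thick, along the box's y axis, 35 mm out from the edge and 175 mm from the hinge. Shut, it is level with the lid, in front of the box; open, it is the top of the lid.
- weight: dark steel pressing weight, about 0.6 kg, standing in the box at the start: a flat base 90 (x) x 44 (y) x 14 mm with an upright grip rib 60 (x) x 14 (y) mm along its middle, rising from 14 to 50 mm above the underside. Origin: centre of its underside; x lengthwise, z up (x either way round is alike).
- bottle: bystander: cracked blue poison bottle, 62 mm across, 118 mm high; origin centre of its base
- lighthouse: bystander: white porcelain lighthouse model, 76 mm across the base, 128 mm high; origin centre of its base
- tweezers: bystander: long brass tweezers lying flat, about 155 mm long; origin near their middle
- keel: bystander: walnut keel strip lying flat, 200 x 12 x 10 mm; origin centre of its underside
Not all that is in view belongs to the job. Leave any purple look-alike of the layer2 alone.

How it is judged:
By the outcome, as a careful person would: the job done as asked, in the order asked, and still so for the second after the job is handed in, with the robot touching nothing.
Of layer1, layer2, layer3, layer4, layer5 only 3 to 5 are there at a start; the rules pass over those that are not, and their reading is None.
At some moment in a run one of layer1, layer2, layer3, layer4, layer5 may be knocked a few centimetres aside while the robot is not near it.
Once in a run the grip may slacken for a moment while it holds something.
It also fails if it takes over 210 s, if anything falls off the work surface, if the arm or the gripper's body presses on something with over 40 N, if the wrist force passes 120 N, or if a joint passes its speed limit or range.

ROBOT

A 6-joint arm with a two-finger parallel gripper is mounted at the origin on the work surface. World frame = base frame: x ahead of the robot, y to its left, z up, the work surface at z = 0. Lengths are in mm, angles in rad, forces in N, time in s.
With the tool pointing down it reaches from about 275 to 750 mm from the base axis. Payload 10.2 kg.
Tool frame: the origin (TCP) lies midway between the tips of the shut fingers; the grasp point (between the pads) lies 19 mm behind it; z points along the fingers, y is the line along which they close (so a half turn about z gives the same grasp; the last joint's range is limited). The gripper opens to 85 mm and grips with 20 to 120 N. Pads are 22 mm wide; open, the fingers measure 114 mm over their backs; the gripper's body (76 mm by 85 mm) begins 54 mm behind the grasp point. The pads swing forward as they close: fully open they stand 13 mm farther back than shut.
Start: joints at [1.032, 0.313, 1.498, -0, 1.331, -0.223], TCP at [163.066, 499.04, 231.294] pointing down, gripper open.
Joint ranges: [-2.94, 2.94], [-0.97, 2.17], [0.19, 2.56], [-1.23, 4.37], [0.02, 3.11], [-2.88, 2.88]. Speed limits (rad/s): [2.39, 2.39, 3.01, 3.14, 3.14, 3.14].

INTERFACE

Orientations are given as a unit quaternion [w, x, y, z].
In Python, from rig import ctrl, capture, camera_info gives the robot as it stands.
- The arm moves only by the tool apply_moves, never from a script. Its argument "targets" is a list of rows, each a list of 3 entries, a list of its own where there are three numbers: the finger opening in mm, from 0 to 85.4, then the shift along the world's x, y, z in mm, then the turn, a rotation vector about the world's x, y, z in degrees. In form: [[grip, [dx, dy, dz], [rx, ry, rz]], ...]. A call has 1 to 20 rows; each row is the pose to reach, as a shift and turn from the pose commanded when the call began; what a row does not reach only later rows make up. A row lasts 1/10 s, in which the tool goes at most 50 mm and 8.59 degrees, less where a joint would pass 70% of its speed; a pose out of reach is approached as far as the arm can. A call with a gripper value outside its range is refused whole. The fingers move at their own pace and stop on an object; "squeeze" is the grip in N (left out, the last holds). Time passes only in rows, so rows that repeat a pose let the fingers close. It gives the time, the measured TCP pose, the force, the opening and the grip force at its end, in the units of the state.
- ctrl.sense(): the state, without advancing time (a new reading comes with each control period).
- capture(name): name is "side" or "top" or "wrist"; returns (picture, depth): 384x512x3 uint8, blue, green, red; 384x512 float32, mm along the optical axis (not along the pixel's ray), 0 where there is no reading.
- camera_info(name): a dict with "vfov" (degrees; the focal length in pixels is half the picture's height over the tangent of half this angle, whatever the lens; pixels are square), "cx", "cy" (the principal point, pixels), "k1" (the pictures are not rectified: a ray, as slopes to the right and down, at radius r is drawn at 1 + k1 r^2 times it, then the intrinsics apply), "extrinsics" (4x4, takes a point from camera to world coordinates). Camera axes: x right, y down, z forward; pixel columns grow to the right and rows downward; lengths in mm; the calibration is good to about 2 mm. A picture is of the moment at which its call begins: read the wrist's pose just before it. camera_info takes no time and is no camera call; for the wrist camera it gives the pose at the moment of the call.
- ctrl.finish_job(): hands the job in; it is judged then, once.
The state is a dict: "time_s": time; "joints": joint angles; "dq": joint speeds; "tau": joint torques, N m; "eef_pos": TCP position; "ee_rot": TCP orientation; "force": force on the tool from outside, world axes, zero at the start; "wrist_torque": the same for the moment, N m; "grip_width": opening from 0.0 (shut) to 1.0 (fully open); "grip_force": force on a finger pad.
Only numpy, scipy, OpenCV 4.12 (cv2) and the standard library are available. Lean on these libraries where they do the work, as an engineer would, in place of code of your own. Each camera call takes 0.05 s, during which the arm holds its last target. There are 200 camera calls.

## Working session

There is one attempt and no reset: what is moved stays moved. The work goes in short steps, Python scripts to look and compute and a tool call to move; the robot and the scene stay as the last step left them, time stands still between calls to the robot, and variables do not carry over. Pictures are saved under pics/ and viewed, at most 17 in all, crops included, and the job is handed in when it is done.

Besides the shell and the picture viewer there is one more tool, called after "Emit:" in YAML: its name, and indented under it one key for each argument. apply_moves: Moves the arm, as the interface text tells. Its arguments: {"type":"object","properties":{"targets":{"type":"array","items":{"type":"array"}},"squeeze":{"type":"number"}},"required":["targets"]}

```bash
ls; mkdir -p pics; cat > h.py <<'E'
import numpy as np, cv2
from rig import ctrl, capture, camera_info
def f_(ci): return 192/np.tan(np.radians(ci['vfov'])/2)
def ray(ci,px):
    px=np.atleast_2d(np.float64(px)); f=f_(ci)
    d=(px-[ci['cx'],ci['cy']])/f; u=d.copy()
    for _ in range(20): u=d/(1+ci['k1']*(u**2).sum(1,keepdims=True))
    return np.c_[u,np.ones(len(u))]
def plane(ci,px,z):
    E=np.array(ci['extrinsics']); d=ray(ci,px)@E[:3,:3].T; o=E[:3,3]
    return o+d*((z-o[2])/d[:,2])[:,None]
def deproj(ci,px,dep):
    E=np.array(ci['extrinsics']); return (ray(ci,px)*np.reshape(dep,(-1,1)))@E[:3,:3].T+E[:3,3]
def proj(ci,P):
    E=np.array(ci['extrinsics']); p=(np.atleast_2d(P)-E[:3,3])@E[:3,:3]; u=p[:,:2]/p[:,2:]
    u=u*(1+ci['k1']*(u**2).sum(1,keepdims=True)); return u*f_(ci)+[ci['cx'],ci['cy']]
def cloud(name):
    ci=camera_info(name); im,d=capture(name)
    v,u=np.mgrid[:384,:512]; P=deproj(ci,np.c_[u.ravel(),v.ravel()],d.ravel()).reshape(384,512,3); P[d==0]=np.nan
    return ci,im,d,P
E
python3 - <<'E'
from h import *
for n in("side","top","wrist"):
    ci,im,d,P=cloud(n); cv2.imwrite(f"pics/{n}0.png",im); np.savez(f"{n}0.npz",im=im,d=d,P=P)
    print(n,{k:v for k,v in ci.items() if k!='extrinsics'},np.round(ci['extrinsics'],2).tolist())
print(ctrl.sense())
a=cv2.imread("pics/side0.png");b=cv2.imread("pics/top0.png")
E
```

```text
pics
side {'vfov': 54.42588800724913, 'cx': 258.9211650251131, 'cy': 193.90418693039135, 'k1': -0.029549814693193774} [[-0.99, -0.09, 0.11, 462.18], [-0.14, 0.51, -0.85, 806.08], [0.02, -0.85, -0.52, 628.97], [0.0, 0.0, 0.0, 1.0]]
top {'vfov': 56.15566569954005, 'cx': 259.15424731117065, 'cy': 192.6637628334555, 'k1': -0.0503334498647393} [[-0.01, -0.99, 0.15, 429.9], [-1.0, 0.01, -0.01, -58.23], [0.01, -0.15, -0.99, 959.97], [0.0, 0.0, 0.0, 1.0]]
wrist {'vfov': 60.10140570809616, 'cx': 253.02482072011753, 'cy': 196.96862172592012, 'k1': -0.0705790582186194} [[0.31, 0.9, 0.3, 85.28], [0.95, -0.29, -0.1, 525.53], [-0.0, 0.32, -0.95, 373.47], [0.0, 0.0, 0.0, 1.0]]
{'time_s': 0.15, 'joints': array([ 1.03162318e+00,  3.13282502e-01,  1.49824044e+00,  1.00531776e-05,
        1.33100730e+00, -2.23400302e-01]), 'dq': array([ 0.00208943, -0.00172839, -0.00244465, -0.00154066,  0.0004719 ,
       -0.00122785]), 'tau': array([ 1.48310453e-03, -4.12368643e+01, -2.59803057e+01, -2.12980831e-04,
        3.15845631e-03,  2.90716127e-05]), 'eef_pos': array([162.94933525, 498.8731909 , 230.89481515]), 'ee_rot': array([-1.78977475e-04,  1.57232437e-01,  9.87561512e-01, -4.33312931e-04]), 'force': array([-0.82698256, -0.26056036, -1.32393064]), 'wrist_torque': array([0.03733669, 0.04490165, 0.01423178]), 'grip_force': 0.0, 'grip_width': 1.000236006448728}
```

View pics/top0.png

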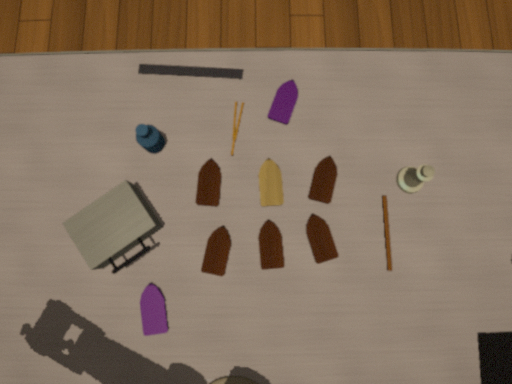

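View pics/side0.png

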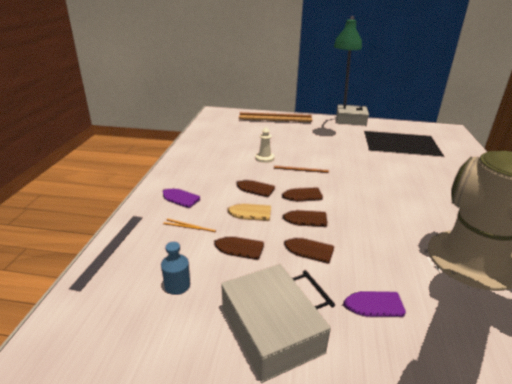

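The top view shows five walnut layers at (209,183), (323,180), (217,251), (271,245) and (322,238), with the pale block at (271,183). The purple decoys are at (283,102) and (153,310). The box is at (112,225) with its handle at (132,254), and the keel, tweezers, bottle and lighthouse stand apart. The side view agrees.

Candidates for "layer" are those five brown hulls, the two purple hulls (rejected by colour), the pale hull (the block) and the keel strip at (387,232), which is too thin. Next I'll measure these and check a crop.

```bash
cat >> h.py <<'E'
def masks(im):
    hsv=cv2.cvtColor(im,cv2.COLOR_BGR2HSV); h,s,v=cv2.split(hsv)
    brown=((h<12)|(h>172))&(s>120)&(v<150)&(v>25)
    pale=(h>14)&(h<30)&(s>70)&(v>130)
    return brown,pale
def hulls(ci,im,z,kind=0,amin=400,amax=1e9):
    """hull shapes: (origin xy, yaw, length, width, centroid px)"""
    m=masks(im)[kind].astype(np.uint8); out=[]
    m=cv2.morphologyEx(m,cv2.MORPH_OPEN,np.ones((3,3)))
    for c in cv2.findContours(m,cv2.RETR_EXTERNAL,cv2.CHAIN_APPROX_NONE)[0]:
        a=cv2.contourArea(c)
        if a<amin or a>amax: continue
        px=c[:,0,:].astype(float); W=plane(ci,px,z)[:,:2]
        # fine polygon moments in world
        cw=(W*10).astype(np.float32).reshape(-1,1,2); M=cv2.moments(cw)
        g=np.array([M['m10'],M['m01']])/M['m00']/10
        yaw=.5*np.arctan2(2*M['mu11'],M['mu20']-M['mu02']); d=np.array([np.cos(yaw),np.sin(yaw)])
        t=(W-g)@d; s=(W-g)@[-d[1],d[0]]
        if t.max()<-t.min(): yaw+=np.pi; d=-d; t=-t; s=-s
        yaw=(yaw+np.pi)%(2*np.pi)-np.pi
        out.append(dict(g=g,yaw=yaw,t=(t.min(),t.max()),s=(s.min(),s.max()),px=px.mean(0),A=M['m00']/100))
    return out
E
python3 - <<'E'
from h import *
Z=np.load('top0.npz');ci=camera_info('top');im,P=Z['im'],Z['P']
for k,z in((0,14),(1,16)):
    for o in hulls(ci,im,z,k,200):
        x,y=o['px'].astype(int); print(k,np.round(o['px']),np.round(o['g'],1),round(o['yaw'],3),np.round(o['t'],1),np.round(o['s'],1),round(o['A']),'z',np.round(np.nanmedian(P[y-3:y+4,x-3:x+4,2]),1))
print('desk z',np.nanmedian(P[300:330,250:350,2]))
# box lid: high points region
m=(P[...,2]>55)&(P[...,2]<95); m[:, 175:]=0
m=m.astype(np.uint8)
c=max(cv2.findContours(m,0,1)[0],key=cv2.contourArea)
print('lid z',np.nanmedian(P[m>0][:,2]),'box px',np.round(cv2.boxPoints(cv2.minAreaRect(c))).tolist())
a=cv2.resize(im[165:290,45:185],None,fx=4,fy=4,interpolation=2); b=cv2.resize(im[150:290,185:350],None,fx=4,fy=4,interpolation=2)
b=cv2.resize(b,(int(b.shape[1]*500/b.shape[0]),500)); a=cv2.resize(a,(200*1,int(a.shape[0]*200/a.shape[1])))
o=np.zeros((500,b.shape[1]+a.shape[1],3),np.uint8); o[:,:b.shape[1]]=b;o[:a.shape[0],b.shape[1]:]=a;cv2.imwrite('pics/crop1.png',o);print(o.shape)
E
```

```text
1 [270. 185.] [599.1 -99.1] 0.058 [-58.3  66.3] [-33.   32.6] 7060 z 16.2
1 [236. 123.] [766.5  -8. ] 2.995 [-66.9  82.5] [-14.1  14.2] 2017 z 2.4
desk z 0.04133806753873159
lid z 76.81525238528354 box px [[60.0, 223.0], [127.0, 178.0], [167.0, 238.0], [100.0, 283.0]]
(500, 789, 3)
```

View pics/crop1.png

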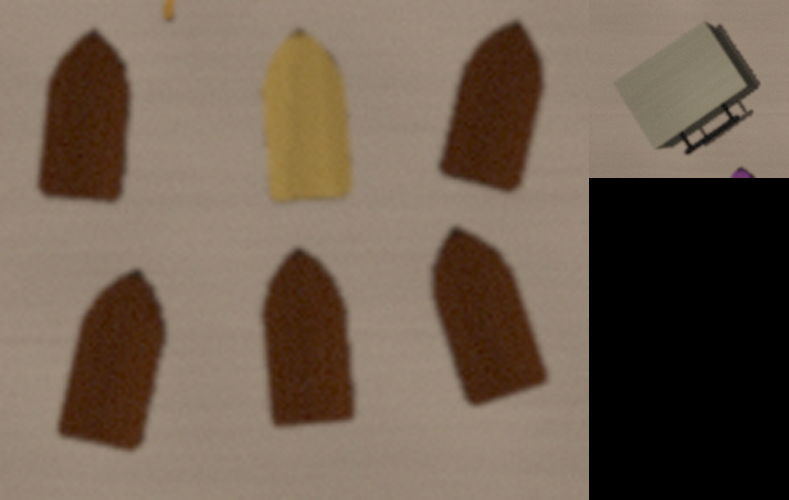

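The crop confirms five plain brown hulls around the pale block. The box lid's black bar handle is on its lower-right side. Next I'll fix the brown mask and measure the lid and handle.

```bash
python3 - <<'E'
from h import *
Z=np.load('top0.npz');ci=camera_info('top');im,P=Z['im'],Z['P']
hsv=cv2.cvtColor(im,cv2.COLOR_BGR2HSV)
for p in[(209,183),(323,180),(217,251),(271,245),(283,102)]: print(p,hsv[p[1],p[0]],np.median(hsv[p[1]-4:p[1]+5,p[0]-4:p[0]+5].reshape(-1,3),0), np.round(np.nanmedian(P[p[1]-3:p[1]+4,p[0]-3:p[0]+4,2]),1))
E
sed -i 's/^    brown=.*/    brown=((h<18)|(h>172))\&(s>130)\&(v<130)\&(v>15)/' h.py
python3 - <<'E'
from h import *
for n in('top','side'):
    Z=np.load(n+'0.npz');ci=camera_info(n);im,P=Z['im'],Z['P']
    for o in hulls(ci,im,14,0,200):
        x,y=o['px'].astype(int); print(n,np.round(o['px']),np.round(o['g'],1),round(o['yaw'],3),np.round(o['t'],1),np.round(o['s'],1),round(o['A']),'z',np.round(np.nanmedian(P[y-3:y+4,x-3:x+4,2]),1))
    # lid top by depth
    m=(P[...,2]>66)&(P[...,2]<84)&(P[...,1]>200)&(P[...,1]<480)&(P[...,0]<720)
    m=cv2.morphologyEx(m.astype(np.uint8),cv2.MORPH_OPEN,np.ones((5,5)))
    c=max(cv2.findContours(m,0,1)[0],key=cv2.contourArea); W=plane(ci,c[:,0,:],76)[:,:2]
    r=cv2.minAreaRect((W).astype(np.float32)); print('lid',n,r, np.round(cv2.boxPoints(r),1).tolist())
    g=im.max(2); hm=(g<45)&(P[...,2]>50)&(P[...,2]<90)&(P[...,1]>150)&(P[...,1]<480)
    q=P[hm]; print('black high',hm.sum(),np.round(np.nanmean(q,0),1),np.round(np.nanpercentile(q,[5,95],0),1).tolist())
    np.savez(n+'_h.npz',q=q)
E
```

```text
(209, 183) [ 13 195  68] [ 12. 195.  67.] 14.0
(323, 180) [ 11 191  64] [ 12. 200.  66.] 13.5
(217, 251) [ 12 188  68] [ 12. 197.  70.] 14.1
(271, 245) [ 11 184  68] [ 12. 203.  70.] 13.8
(283, 102) [148 172  95] [148. 158.  95.] 13.7
top [217. 253.] [422.2  42.9] -0.22 [-55.2  66.2] [-29.1  29. ] 5888 z 14.2
top [271. 247.] [435.2 -96.9] 0.073 [-55.2  65.8] [-28.4  28.5] 5733 z 13.6
top [320. 240.] [ 451.5 -227.8] 0.288 [-55.8  66.3] [-28.6  29.2] 5930 z 13.4
top [387. 233.] [ 466.7 -404.8] 0.011 [-96.2  96.4] [-5.2  5.3] 1418 z 8.1
top [209. 185.] [601.3  65. ] -0.065 [-55.5  63.5] [-29.4  29.2] 5839 z 14.0
top [323. 181.] [ 606.8 -242.2] -0.266 [-55.2  68.2] [-29.1  29.1] 5884 z 13.6
top [257.  24.] [1079.7  -60. ] -1.575 [-766.   789.6] [-83.7  92.8] 234130 z -752.0
lid top ((492.95367431640625, 303.11859130859375), (143.6690673828125, 192.14466857910156), 34.426666259765625) [[379.3999938964844, 341.79998779296875], [488.0, 183.3000030517578], [606.5, 264.5], [497.8999938964844, 423.0]]
black high 210 [466.4 236.8  75.9] [[386.5, 191.0, 55.0], [723.8, 293.2, 82.1]]
side [310. 24
[... 210 characters left out ...]
99 z 13.8
side [302. 194.] [ 452.6 -219.5] 0.282 [-57.   64.9] [-33.6  33.7] 6415 z 13.8
side [255. 187.] [ 607.3 -234.1] -0.292 [-56.5  66.3] [-32.7  33.4] 6172 z 14.0
side [504. 118.] [ -557.6 -1213.1] -1.997 [-569.  1011.1] [-48.6  46. ] 76141 z -109.2
side [ 60. 102.] [ 4205.6 -4147.7] 2.21 [-3575.2  5033.7] [-558.8  599.9] 6009825 z -325.7
lid side ((493.1824951171875, 304.86505126953125), (146.6079559326172, 195.74679565429688), 34.60533905029297) [[377.29998779296875, 343.79998779296875], [488.3999938964844, 182.6999969482422], [609.0999755859375, 265.8999938964844], [497.8999938964844, 427.1000061035156]]
black high 114 [405.2 254.9  77.1] [[382.0, 210.9, 74.9], [436.9, 288.9, 79.5]]
```

Measured so far:
- All five layers have tops near 14 mm and the block top is at 16 mm.
- The lid top is about 76.5 mm and the box centre is (493,304), with its axis at 34.5°.
- The handle should be near (406,244,73).

I'm moving over it now.

Emit:
apply_moves:
  targets:
    - [60, [60, -64, 0], [0, 0, -8]]
    - [28, [120, -126, 0], [0, 0, -16]]
    - [28, [180, -190, -20], [0, 0, -26]]
    - [28, [243, -254, -40], [0, 0, -37.5]]
    - [28, [243, -254, -60], [0, 0, -37.5]]
    - [28, [243, -254, -60], [0, 0, -37.5]]
    - [28, [243, -254, -60], [0, 0, -37.5]]
    - [28, [243, -254, -60], [0, 0, -37.5]]
    - [28, [243, -254, -60], [0, 0, -37.5]]
    - [28, [243, -254, -60], [0, 0, -37.5]]
    - [28, [243, -254, -60], [0, 0, -37.5]]
  squeeze: 30

```text
time_s: 1.25
eef_pos: [405.3, 246.1, 171.8]
ee_rot: [0.0, 0.465, 0.885, 0.0]
force: [0.3, 0.1, 0.4]
grip_width: 0.329
grip_force: 0.0
```

```bash
python3 - <<'E'
from h import *
s=ctrl.sense(); print(s['time_s'],s['eef_pos'],s['ee_rot'],s['joints'],s['grip_width']*85.4,s['force'])
ci,im,d,P=cloud('wrist'); cv2.imwrite('pics/w1.png',im); np.savez('w1.npz',im=im,d=d,P=P)
print(np.round(proj(ci,[[406.5,244.2,73],[433,263,76]])))
E
```

```text
1.25 [405.33575186 246.1423049  171.76367549] [1.70862964e-04 4.65495569e-01 8.85050143e-01 2.98978141e-04] [ 2.97862334e-01  2.60134758e-01  1.73260614e+00  2.01093087e-04
  1.14818792e+00 -3.04627421e-01] 28.07695243111773 [0.33134524 0.11352908 0.37469021]
[[251. 201.]
 [294. 202.]]
```

View pics/w1.png

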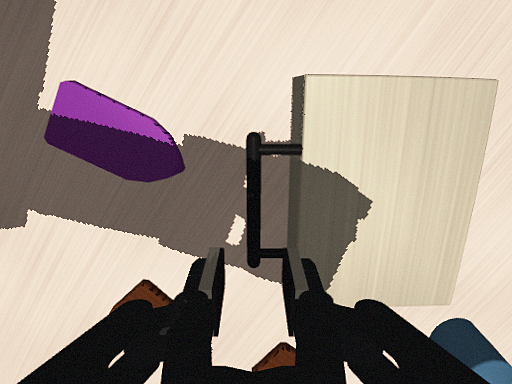

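The wrist view shows the handle bar as a vertical black line at column ~253, rows 135–265, with its middle at (253,200). The lid's front edge is at column ~303. The fingers straddle the bar below that.

```bash
python3 - <<'E'
from h import *
Z=np.load('w1.npz');ci=camera_info('wrist');im,P=Z['im'],Z['P']
g=im.max(2); L=[]
for r in range(158,240,4):
    c=np.where(g[r,235:280]<30)[0]+235; L.append([c.mean(),r,len(c),np.nanmedian(P[r,c,2])])
L=np.array(L); print(np.round(L[::5],1))
# ends
col=g[100:300,251:256].max(1)<40; rr=np.where(col)[0]+100; print('rows',rr.min(),rr.max())
a=plane(ci,[[L[:5,0].mean(),rr.min()],[L[-5:,0].mean(),265]],73); print(a,a.mean(0),np.degrees(np.arctan2(*(a[0]-a[1])[:2][::-1])))
lid=P[90:150,330:470]; print('lidz',np.nanmedian(lid[...,2]))
E
```

```text
[[252.9 158.   11.   78.7]
 [253.  178.   13.   77.9]
 [253.  198.   13.   78.4]
 [253.  218.   13.   78.3]
 [253.  238.   13.   77.9]]
rows 133 266
[[378.19722851 287.87223933  73.        ]
 [439.44399516 198.51270195  73.        ]] [408.82061184 243.19247064  73.        ] 124.42662584730252
lidz 76.51704977012932
```

Emit:
apply_moves:
  targets:
    - [28, [2, -1.3, -30], [0, 0, 0]]
    - [28, [2, -1.3, -60], [0, 0, 0]]
    - [28, [2, -1.3, -85], [0, 0, 0]]
    - [28, [2, -1.3, -110], [0, 0, 0]]
    - [28, [2, -1.3, -110], [0, 0, 0]]
    - [5, [2, -1.3, -110], [0, 0, 0]]
    - [5, [2, -1.3, -110], [0, 0, 0]]
    - [5, [2, -1.3, -110], [0, 0, 0]]
    - [5, [2, -1.3, -110], [0, 0, 0]]
    - [5, [2, -1.3, -110], [0, 0, 0]]
    - [5, [2, -1.3, -110], [0, 0, 0]]
  squeeze: 25

```text
time_s: 2.4
eef_pos: [407.3, 243.8, 62.4]
ee_rot: [-0.0, 0.466, 0.885, -0.0]
force: [-4.8, -2.1, 0.0]
grip_width: 0.114
grip_force: 24.8
```

Emit:
apply_moves:
  targets:
    - [5, [0.5, 0.3, 9], [0, 0, 0]]
    - [5, [1, 0.7, 17.5], [0, 0, 0]]
    - [5, [2, 1.4, 26], [0, 0, 0]]
    - [5, [3.4, 2.3, 34.7], [0, 0, 0]]
    - [5, [5.2, 3.5, 43], [0, 0, 0]]
    - [5, [7.2, 4.9, 51.6], [0, 0, 0]]
    - [5, [12.4, 8.5, 67.9], [0, 0, 0]]
    - [5, [18.8, 12.9, 83.5], [0, 0, 0]]
    - [5, [18.8, 12.9, 83.5], [0, 0, 0]]

```text
time_s: 3.3
eef_pos: [426.1, 256.7, 148.1]
ee_rot: [-0.0, 0.466, 0.885, -0.001]
force: [-11.8, -6.9, 5.1]
grip_width: 0.114
grip_force: 25.0
```

Emit:
apply_moves:
  targets:
    - [5, [7, 4.8, 16.8], [0, 0, 0]]
    - [5, [15.9, 10.9, 30.5], [0, 0, 0]]
    - [5, [26, 17.8, 43.3], [0, 0, 0]]
    - [5, [36.9, 25.3, 55], [0, 0, 0]]
    - [5, [48.8, 33.4, 65], [0, 0, 0]]
    - [5, [61.5, 42.1, 73.5], [0, 0, 0]]
    - [5, [61.5, 42.1, 73.5], [0, 0, 0]]

```text
time_s: 4.0
eef_pos: [489.1, 299.8, 221.7]
ee_rot: [0.001, 0.466, 0.885, 0.002]
force: [-7.2, -1.3, 11.7]
grip_width: 0.11
grip_force: 26.4
```

Emit:
apply_moves:
  targets:
    - [5, [10.7, 7.3, 6.4], [0, 0, 0]]
    - [5, [24.8, 17, 12], [0, 0, 0]]
    - [5, [39.1, 26.8, 15.9], [0, 0, 0]]
    - [5, [53.7, 36.8, 18.1], [0, 0, 0]]
    - [5, [68.4, 46.8, 18.4], [0, 0, 0]]
    - [5, [83, 56.9, 17], [0, 0, 0]]
    - [5, [83, 56.9, 17], [0, 0, 0]]

```text
time_s: 4.7
eef_pos: [572.4, 356.8, 237.0]
ee_rot: [0.001, 0.466, 0.885, 0.002]
force: [-0.0, 2.2, 2.8]
grip_width: 0.115
grip_force: 25.7
```

Emit:
apply_moves:
  targets:
    - [5, [6, 4, -1], [0, 0, 0]]
    - [5, [9, 6.2, -2], [0, 0, 0]]
    - [5, [9, 6.2, -2], [0, 0, 0]]
    - [30, [9, 6.2, -2], [0, 0, 0]]
    - [30, [9, 6.2, -2], [0, 0, 0]]
    - [30, [9, 6.2, -2], [0, 0, 0]]
    - [30, [9, 6.2, 20], [0, 0, 0]]
    - [30, [9, 6.2, 45], [0, 0, 0]]
    - [30, [-20, -20, 60], [0, 0, 0]]
    - [40, [-60, -50, 60], [0, 0, 0]]
    - [40, [-90, -80, 60], [0, 0, 0]]
    - [40, [-120, -100, 60], [0, 0, 0]]
    - [40, [-120, -100, 60], [0, 0, 0]]
    - [40, [-120, -100, 60], [0, 0, 0]]

```text
time_s: 6.1
eef_pos: [451.4, 255.5, 295.9]
ee_rot: [0.001, 0.467, 0.884, 0.001]
force: [1.0, 0.5, -0.4]
grip_width: 0.468
grip_force: 0.0
```

```bash
python3 - <<'E'
from h import *
s=ctrl.sense(); print(s['time_s'],s['eef_pos'],s['force'])
ci,im,d,P=cloud('wrist'); np.savez('w2.npz',im=im,d=d,P=P)
ci2,im2,d2,P2=cloud('top'); np.savez('t2.npz',im=im2,d=d2,P=P2)
cv2.imwrite('pics/a2.png',np.hstack([cv2.resize(im,(400,300)),cv2.resize(im2,(400,300))]))
E
```

```text
6.1 [451.44046898 255.51958797 295.9397227 ] [ 0.99176798  0.54294192 -0.36971242]
```

View pics/a2.png

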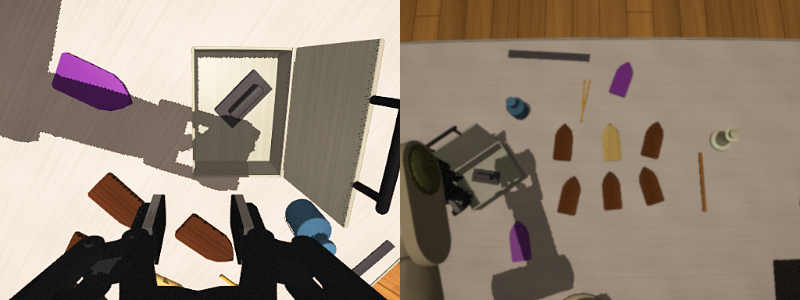

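The lid rests back on its stop, and the weight stands in the open box, at about (243,97) in the left view. Next I'm surveying the block and layers from the wrist camera.

Emit:
apply_moves:
  targets:
    - [60, [8, -45, 0], [0, 0, 8]]
    - [80, [16, -90, 0], [0, 0, 16]]
    - [80, [24, -135, 0], [0, 0, 24]]
    - [80, [32, -180, 0], [0, 0, 32]]
    - [80, [40, -225, 0], [0, 0, 40]]
    - [80, [50, -270, 0], [0, 0, 48]]
    - [80, [60, -315, 0], [0, 0, 55]]
    - [80, [68, -355, -40], [0, 0, 58.8]]
    - [80, [68, -355, -60], [0, 0, 58.8]]
    - [80, [68, -355, -60], [0, 0, 58.8]]
    - [80, [68, -355, -60], [0, 0, 58.8]]
    - [80, [68, -355, -60], [0, 0, 58.8]]
    - [80, [68, -355, -60], [0, 0, 58.8]]
  squeeze: 60

```text
time_s: 7.5
eef_pos: [520.0, -98.5, 236.8]
ee_rot: [0.001, -0.029, 1.0, -0.001]
force: [0.1, 0.1, 1.2]
grip_width: 0.934
grip_force: 0.0
```

```bash
cat >> h.py <<'E'
def report(n,z=14,kind=0,amin=1500,amax=60000):
    ci,im,d,P=cloud(n); R=hulls(ci,im,z,kind,amin,amax)
    for o in R:
        x,y=o['px'].astype(int); print(n,kind,np.round(o['px']),'g',np.round(o['g'],1),'yaw',round(o['yaw'],3),'deg',round(np.degrees(o['yaw']),1),'t',np.round(o['t'],1),'s',np.round(o['s'],1),'A',round(o['A']),'z',np.round(np.nanmedian(P[y-3:y+4,x-3:x+4,2]),1))
    return ci,im,d,P
E
python3 - <<'E'
from h import *
s=ctrl.sense(); print(s['time_s'],s['eef_pos'],s['ee_rot'],s['joints'])
ci,im,d,P=report('wrist'); report('wrist',16,1); cv2.imwrite('pics/w3.png',im)
hsv=cv2.cvtColor(im,cv2.COLOR_BGR2HSV); px=proj(ci,[599,-99,16])[0].astype(int); print(px,hsv[px[1],px[0]]); 
E
```

```text
7.5 [519.96273552 -98.53169995 236.84527516] [ 1.19264418e-03 -2.86794621e-02  9.99587811e-01 -5.22913305e-04] [-4.08875783e-01  3.16668588e-01  1.47788954e+00  6.50803817e-05
  1.34443081e+00 -2.03705347e+00]
wrist 0 [380. 226.] g [596.5  62.4] yaw -0.006 deg -0.3 t [-54.   62.6] s [-35.9  34.6] A 6464 z 13.9
wrist 0 [129. 220.] g [ 607.9 -244.4] yaw -0.288 deg -16.5 t [-59.9  72.2] s [-32.1  32. ] A 7034 z 14.1
wrist 0 [134.  89.] g [ 452.9 -230. ] yaw 0.286 deg 16.4 t [-57.3  69.6] s [-32.1  32.5] A 7005 z 14.0
wrist 0 [256.  79.] g [436.8 -99.3] yaw 0.075 deg 4.3 t [-56.7  70.7] s [-30.8  30.9] A 6642 z 13.9
wrist 0 [386.  77.] g [424.   39.4] yaw -0.224 deg -12.8 t [-57.6  70. ] s [-33.   32.3] A 7082 z 13.8
[248 226] [ 18 154 106]
```

View pics/w3.png

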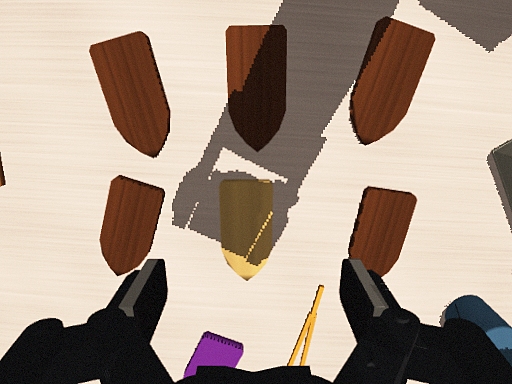

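The wrist view shows all five brown hulls (two rows), and the pale block at (247,228) half in shadow. I'll segment the top faces by depth instead of colour.

```bash
cat >> h.py <<'E'
def tops(n,ztop,tol=3,amin=2500,cap=None,near=None,quiet=False):
    """flat hull-shaped faces at height ztop, from depth; contour cast on plane"""
    ci,im,d,P=cap or cloud(n); R=[]
    m=(abs(cv2.medianBlur(np.nan_to_num(P[...,2]).astype(np.float32),5)-ztop)<tol).astype(np.uint8)
    m=cv2.morphologyEx(m,cv2.MORPH_OPEN,np.ones((5,5)))
    v,u=np.mgrid[:384,:512]
    nl,lab=cv2.connectedComponents(m)
    for k in range(1,nl):
        q=lab==k
        if q.sum()<amin: continue
        c=max(cv2.findContours(q.astype(np.uint8),0,1)[0],key=cv2.contourArea)
        W=plane(ci,c[:,0,:],ztop)[:,:2]; M=cv2.moments((W*10).astype(np.float32).reshape(-1,1,2))
        A=M['m00']/100
        if not 5000<A<9000: continue
        g=np.array([M['m10'],M['m01']])/M['m00']/10
        yaw=.5*np.arctan2(2*M['mu11'],M['mu20']-M['mu02']); e=np.array([np.cos(yaw),np.sin(yaw)])
        if e[0]<0: e=-e
        t=(W-g)@e; s=(W-g)@[-e[1],e[0]]
        bgr=np.median(im[q],0); y=np.degrees(np.arctan2(e[1],e[0]))
        R.append((g,y,t,s)); z=np.nanmedian(P[q][:,2])
        # bow tip / stern mid, as a check on the moment fit
        if not quiet: print('g',np.round(g,1),'deg',round(y,1),'t',np.round([t.min(),t.max()],1),'s',np.round([s.min(),s.max()],1),'A',round(A),'z',np.round(z,1),'bgr',bgr,'px',np.round(c.mean((0,1))))
    return R
E
python3 - <<'E'
from h import *
c=cloud('wrist')
tops('wrist',14,3,1500,c); print(); tops('wrist',16,2.0,1500,c)
c=cloud('top'); print('top'); tops('top',14,3.5,300,c)
E
```

```text
g [424.   40.6] deg -12.8 t [-58.1  71. ] s [-32.   31.8] A 6956 z 14.0 bgr [ 26.  51. 101.] px [389.  77.]
g [437.2 -99.3] deg 3.9 t [-57.5  69.8] s [-31.   30.8] A 6798 z 14.1 bgr [15. 23. 41.] px [256.  79.]
g [ 453. -231.] deg 16.3 t [-57.9  71.1] s [-31.7  31.7] A 6921 z 14.1 bgr [ 26.  51. 102.] px [132.  90.]
g [ 610.2 -245.6] deg -15.2 t [-58.3  70.6] s [-31.3  31.3] A 6899 z 14.0 bgr [26. 50. 99.] px [128. 224.]
g [ 602.1 -101.8] deg 3.0 t [-57.9  70.8] s [-31.1  31.1] A 6925 z 15.9 bgr [ 45.  82. 106.] px [246. 223.]
g [597.6  64.1] deg -1.3 t [-51.8  60.6] s [-34.1  33.3] A 6102 z 14.0 bgr [26. 50. 99.] px [383. 228.]

g [ 601.8 -101.7] deg 3.0 t [-57.   69.8] s [-31.  31.] A 6779 z 15.9 bgr [ 45.  82. 106.] px [246. 223.]
top
g [ 831.1 -142.5] deg -20.8 t [-56.2  67.2] s [-31.2  30.8] A 6215 z 13.4 bgr [103.  40.  99.] px [284. 102.]
g [602.9  64.9] deg -4.8 t [-57.6  67.6] s [-31.3  31.1] A 6564 z 14.1 bgr [19. 41. 75.] px [209. 184.]
g [274.8 206.2] deg 9.1 t [-59.1  68.7] s [-31.6  32.7] A 6723 z 14.5 bgr [93.  45.5 92. ] px [153. 312.]
```

Depth gives clean top faces: the block is at g=(602.0,-101.8), 3.0°, z 16, and all layers are at z 14. I'll grasp the near-middle layer at (437.2,-99.3), 3.9°.

Emit:
apply_moves:
  targets:
    - [80, [-42, 0, -40], [0, 0, 0.6]]
    - [80, [-82.5, 0, -80], [0, 0, 0.6]]
    - [80, [-82.5, 0, -125], [0, 0, 0.6]]
    - [80, [-82.5, 0, -170], [0, 0, 0.6]]
    - [80, [-82.5, 0, -205], [0, 0, 0.6]]
    - [80, [-82.5, 0, -220], [0, 0, 0.6]]
    - [80, [-82.5, 0, -230], [0, 0, 0.6]]
    - [80, [-82.5, 0, -235], [0, 0, 0.6]]
    - [80, [-82.5, 0, -235], [0, 0, 0.6]]
    - [80, [-82.5, 0, -235], [0, 0, 0.6]]
  squeeze: 60

```text
time_s: 8.7
eef_pos: [437.4, -99.6, 1.1]
ee_rot: [0.001, -0.033, 0.999, -0.0]
force: [0.3, -0.4, 0.4]
grip_width: 0.937
grip_force: 0.0
```

Emit:
apply_moves:
  targets:
    - [55, [0, 0, 0], [0, 0, 0]]
    - [55, [0, 0, 0], [0, 0, 0]]
    - [55, [0, 0, 0], [0, 0, 0]]
    - [55, [0, 0, 0], [0, 0, 0]]
    - [55, [0, 0, 0], [0, 0, 0]]
    - [55, [0, 0, 0], [0, 0, 0]]

```text
time_s: 9.3
eef_pos: [437.3, -99.5, 1.5]
ee_rot: [0.001, -0.033, 0.999, -0.0]
force: [-2.5, 1.2, 12.3]
grip_width: 0.7
grip_force: 63.0
```

Emit:
apply_moves:
  targets:
    - [55, [0, 0, 10], [0, 0, 0]]
    - [55, [0, 0, 30], [0, 0, 0]]
    - [55, [0, 0, 60], [0, 0, 0]]
    - [55, [35, 0, 70], [0, 0, 0]]
    - [55, [75, -1, 70], [0, 0, -0.4]]
    - [55, [115, -2, 70], [0, 0, -0.9]]
    - [55, [150, -2.3, 70], [0, 0, -0.9]]
    - [55, [164.8, -2.4, 70], [0, 0, -0.9]]
    - [55, [164.8, -2.4, 60], [0, 0, -0.9]]
    - [55, [164.8, -2.4, 60], [0, 0, -0.9]]
    - [55, [164.8, -2.4, 60], [0, 0, -0.9]]
    - [55, [164.8, -2.4, 60], [0, 0, -0.9]]
  squeeze: 60

```text
time_s: 10.5
eef_pos: [601.1, -101.9, 60.7]
ee_rot: [-0.0, -0.025, 1.0, -0.0]
force: [0.1, -0.0, 0.4]
grip_width: 0.703
grip_force: 65.9
```

```bash
python3 - <<'E'
from h import *
s=ctrl.sense(); print(s['time_s'],s['eef_pos'],s['force'],s['grip_width'])
c=cloud('wrist'); np.savez('w4.npz',im=c[1],d=c[2],P=c[3]); cv2.imwrite('pics/w4.png',c[1])
E
```

```text
10.5 [ 601.11539422 -101.87552847   60.72447071] [ 0.14107887 -0.03911648  0.35082871] 0.702866839687841
```

View pics/w4.png

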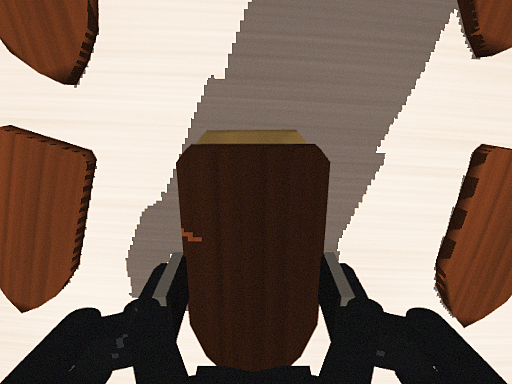

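The layer is held level in the hand, with its stern edge at row ~145 and the block's stern visible just behind it. I'll measure the held layer's stern, yaw and tilt, which also shows whether the block reference is consistent.

```bash
cat >> h.py <<'E'
def held(c,zlo,zhi,tip):
    """pose of held/stacked layer from depth: plane tilt, axis from the parallel sides, stern edge. tip: rough origin xy"""
    ci,im,d,P=c; z=np.nan_to_num(P[...,2]); m=((z>zlo)&(z<zhi)&(np.hypot(P[...,0]-tip[0],P[...,1]-tip[1])<95))
    m=cv2.morphologyEx(m.astype(np.uint8),cv2.MORPH_OPEN,np.ones((5,5))); nl,lab,st,ce=cv2.connectedComponentsWithStats(m)
    q=lab==1+np.argmax(st[1:,4]); X=P[q]; 
    # keep the upper stern half: x < tip x
    S=X[(X[:,0]<tip[0]-10)]; A=np.c_[S[:,:2]-S[:,:2].mean(0),np.ones(len(S))]
    co=np.linalg.lstsq(A,S[:,2],rcond=None)[0]; r=S[:,2]-A@co; zt=co[2]
    # edges row by row
    v,u=np.where(q); W=plane(ci,np.c_[u,v],zt)[:,:2]
    ang=np.radians(3.0)
    for _ in range(4):
        e=np.array([np.cos(ang),np.sin(ang)]); n=np.array([-e[1],e[0]]); t=(W-tip)@e; s=(W-tip)@n
        b=np.arange(-48,-14,2.); lo=[];hi=[]
        for k in b:
            w=s[(t>=k)&(t<k+2)]; lo.append(w.min()); hi.append(w.max())
        mid=(np.array(lo)+hi)/2; p=np.polyfit(b+1,mid,1); ang+=np.arctan(p[0])
    c0=np.median([t[(s>k)&(s<k+2)].min() for k in np.arange(-20,20,2)])
    print('ztop',round(zt,1),'tilt',np.round(np.degrees(np.arctan(co[:2])),2),'yaw',round(np.degrees(ang),2),'width',np.round(np.median(np.array(hi)-lo),1),'stern t',round(c0,1),'lat at t=-31',round(np.polyval(p,-31)+0,2))
    o=np.array(tip)+e*(c0+60)+n*np.median(mid); print('origin',np.round(o,1)); return o,ang,zt
E
python3 - <<'E'
from h import *
Z=np.load('w4.npz'); c=(camera_info('wrist'),Z['im'],Z['d'],Z['P'])
P=Z['P']; print(np.round(P[[150,160,200,240],256],1))
held(c,65,85,(602,-102))
E
```

```text
[[ 543.8 -102.8   73.3]
 [ 547.9 -102.6   72.8]
 [ 564.8 -101.7   73. ]
 [ 583.3 -100.7   72.8]]
ztop 73.2 tilt [0.9  0.49] yaw 3.08 width 61.6 stern t -59.2 lat at t=-31 0.87
origin [ 602.8 -101.1]
```

Emit:
apply_moves:
  targets:
    - [55, [0.8, -0.6, -20], [0, 0, 0]]
    - [55, [0.8, -0.6, -35], [0, 0, 0]]
    - [55, [0.8, -0.6, -41], [0, 0, 0]]
    - [55, [0.8, -0.6, -43], [0, 0, 0]]
    - [55, [0.8, -0.6, -43.2], [0, 0, 0]]
    - [55, [0.8, -0.6, -43.2], [0, 0, 0]]
    - [55, [0.8, -0.6, -43.2], [0, 0, 0]]

```text
time_s: 11.25
eef_pos: [602.5, -102.4, 17.6]
ee_rot: [0.0, -0.025, 1.0, -0.0]
force: [-3.3, 0.0, 6.0]
grip_width: 0.7
grip_force: 66.6
```

Emit:
apply_moves:
  targets:
    - [68, [0, 0, 0], [0, 0, 0]]
    - [75, [0, 0, 0], [0, 0, 0]]
    - [80, [0, 0, 0], [0, 0, 0]]
    - [80, [0, 0, 0], [0, 0, 0]]
    - [80, [0, 0, 20], [0, 0, 0]]
    - [80, [0, 0, 60], [0, 0, 0]]
    - [80, [-40, 2, 100], [0, 0, 0]]
    - [80, [-80, 2, 150], [0, 0, 0]]
    - [80, [-82, 2, 190], [0, 0, 0]]
    - [80, [-82, 2, 216], [0, 0, 0]]
    - [80, [-82, 2, 216], [0, 0, 0]]
    - [80, [-82, 2, 216], [0, 0, 0]]

```text
time_s: 12.45
eef_pos: [520.5, -100.4, 233.2]
ee_rot: [0.0, -0.025, 1.0, -0.0]
force: [-0.1, -0.7, -1.3]
grip_width: 0.938
grip_force: 0.0
```

```bash
python3 - <<'E'
from h import *
s=ctrl.sense(); print(s['time_s'],s['eef_pos'],s['force'],s['grip_width'])
c=cloud('wrist')
tops('wrist',14,3,1500,c); print('stack');tops('wrist',30,4,1500,c); held(c,26,34,(603.6,-101.7))
E
```

```text
12.45 [ 520.49016465 -100.383858    233.19913478] [-0.05188803 -0.70932703 -1.29880928] 0.9381589211412967
g [424.   40.5] deg -12.5 t [-58.   70.7] s [-31.7  31.9] A 6949 z 14.0 bgr [ 26.  51. 102.] px [391.  76.]
g [ 452.9 -231. ] deg 16.2 t [-57.8  70.5] s [-31.7  31.9] A 6922 z 14.1 bgr [ 27.  52. 103.] px [132.  90.]
g [ 609.9 -245.6] deg -15.6 t [-58.1  71.2] s [-31.9  31. ] A 6866 z 14.0 bgr [ 26.  51. 101.] px [129. 225.]
g [598.3  64. ] deg -1.5 t [-52.5  61.1] s [-33.8  33.2] A 6200 z 14.0 bgr [ 26.  51. 101.] px [385. 229.]
stack
g [ 601.2 -101.7] deg 2.6 t [-57.6  71.1] s [-31.  31.] A 6841 z 29.9 bgr [14. 22. 40.] px [248. 229.]
ztop 29.9 tilt [0.23 0.08] yaw 3.72 width 60.8 stern t -59.8 lat at t=-31 0.69
origin [ 603.8 -101. ]
```

Layer one landed within 1 mm and level. Next is the layer at (424,40.5), -12.6°.

Emit:
apply_moves:
  targets:
    - [80, [-32, 47, 0], [0, 0, -7]]
    - [80, [-64, 94, -40], [0, 0, -15.6]]
    - [80, [-96.5, 140.9, -80], [0, 0, -15.6]]
    - [80, [-96.5, 140.9, -125], [0, 0, -15.6]]
    - [80, [-96.5, 140.9, -170], [0, 0, -15.6]]
    - [80, [-96.5, 140.9, -205], [0, 0, -15.6]]
    - [80, [-96.5, 140.9, -222], [0, 0, -15.6]]
    - [80, [-96.5, 140.9, -230], [0, 0, -15.6]]
    - [80, [-96.5, 140.9, -230], [0, 0, -15.6]]
    - [80, [-96.5, 140.9, -230], [0, 0, -15.6]]
    - [70, [-96.5, 140.9, -230], [0, 0, -15.6]]
    - [55, [-96.5, 140.9, -230], [0, 0, -15.6]]
    - [55, [-96.5, 140.9, -230], [0, 0, -15.6]]
    - [55, [-96.5, 140.9, -230], [0, 0, -15.6]]
    - [55, [-96.5, 140.9, -230], [0, 0, -15.6]]
    - [55, [-96.5, 140.9, -230], [0, 0, -15.6]]
  squeeze: 60

```text
time_s: 14.1
eef_pos: [424.7, 40.4, 4.6]
ee_rot: [0.001, 0.111, 0.994, -0.0]
force: [-4.1, 0.6, 15.7]
grip_width: 0.692
grip_force: 61.0
```

Emit:
apply_moves:
  targets:
    - [55, [0, 0, 10], [0, 0, 0]]
    - [55, [0, 0, 30], [0, 0, 0]]
    - [55, [0, 0, 65], [0, 0, 0]]
    - [55, [20, -20, 80], [0, 0, 3]]
    - [55, [50, -50, 80], [0, 0, 7]]
    - [55, [85, -80, 80], [0, 0, 11]]
    - [55, [120, -110, 80], [0, 0, 14]]
    - [55, [150, -130, 80], [0, 0, 16]]
    - [55, [178.4, -142.8, 75], [0, 0, 16]]
    - [55, [178.4, -142.8, 70], [0, 0, 16]]
    - [55, [178.4, -142.8, 70], [0, 0, 16]]
    - [55, [178.4, -142.8, 70], [0, 0, 16]]
    - [55, [178.4, -142.8, 70], [0, 0, 16]]

```text
time_s: 15.4
eef_pos: [602.0, -101.8, 73.8]
ee_rot: [0.0, -0.029, 1.0, -0.0]
force: [-0.7, -0.5, -0.3]
grip_width: 0.7
grip_force: 64.9
```

```bash
python3 - <<'E'
from h import *
s=ctrl.sense(); print(s['time_s'],s['eef_pos'],s['force'],s['grip_width'])
c=cloud('wrist'); held(c,70,100,(603.6,-101.7))
E
```

```text
15.4 [ 602.00611907 -101.81124285   73.84572414] [-0.67459258 -0.49188836 -0.26805877] 0.7004780877513166
ztop 83.1 tilt [2.72 1.02] yaw 3.41 width 61.5 stern t -61.5 lat at t=-31 0.63
origin [ 602.  -101.1]
```

```bash
python3 - <<'E'
from h import *
c=cloud('wrist'); held(c,79,90,(603.6,-101.7)); held(c,81,90,(603.6,-101.7))
Z=np.load('w4.npz'); 
P=c[3]; print(np.round(P[[120,125,130,140,150,160,180,200,240,280,300],250],1).tolist())
E
```

```text
ztop 83.0 tilt [0.12 0.07] yaw 3.43 width 61.6 stern t -60.2 lat at t=-31 0.56
origin [ 603.4 -101.2]
ztop 83.0 tilt [0.03 0.07] yaw 3.43 width 61.6 stern t -59.8 lat at t=-31 0.56
origin [ 603.8 -101.2]
[[541.8, -106.6, 0.6], [545.0, -106.4, -0.2], [545.2, -106.2, 23.5], [549.9, -105.9, 29.9], [545.7, -105.6, 82.1], [549.6, -105.4, 83.4], [558.3, -105.0, 82.5], [567.3, -104.5, 82.1], [585.7, -103.5, 83.4], [606.6, -102.3, 82.8], [617.3, -101.8, 83.5]]
```

Emit:
apply_moves:
  targets:
    - [55, [0.4, -0.2, -20], [0, 0, 0]]
    - [55, [0.4, -0.2, -33], [0, 0, 0]]
    - [55, [0.4, -0.2, -37.5], [0, 0, 0]]
    - [55, [0.4, -0.2, -39], [0, 0, 0]]
    - [55, [0.4, -0.2, -39.3], [0, 0, 0]]
    - [55, [0.4, -0.2, -39.3], [0, 0, 0]]
    - [55, [0.4, -0.2, -39.3], [0, 0, 0]]

```text
time_s: 16.2
eef_pos: [602.6, -102.3, 34.8]
ee_rot: [-0.0, -0.029, 1.0, 0.0]
force: [-3.2, 1.3, 5.9]
grip_width: 0.695
grip_force: 65.8
```

Emit:
apply_moves:
  targets:
    - [68, [0, 0, 0], [0, 0, 0]]
    - [75, [0, 0, 0], [0, 0, 0]]
    - [80, [0, 0, 0], [0, 0, 0]]
    - [80, [0, 0, 0], [0, 0, 0]]
    - [80, [0, 0, 20], [0, 0, 0]]
    - [80, [0, 0, 60], [0, 0, 0]]
    - [80, [-40, 2, 100], [0, 0, 0]]
    - [80, [-80, 2, 150], [0, 0, 0]]
    - [80, [-82, 2, 190], [0, 0, 0]]
    - [80, [-82, 2, 200], [0, 0, 0]]
    - [80, [-82, 2, 200], [0, 0, 0]]
    - [80, [-82, 2, 200], [0, 0, 0]]

```text
time_s: 17.4
eef_pos: [520.6, -100.4, 233.0]
ee_rot: [-0.0, -0.029, 1.0, 0.0]
force: [0.1, 0.4, -0.5]
grip_width: 0.933
grip_force: 0.0
```

```bash
python3 - <<'E'
from h import *
s=ctrl.sense(); print(s['time_s'],s['eef_pos'],s['force'],s['grip_width'])
c=cloud('wrist')
tops('wrist',14,3,1500,c); print('stack');tops('wrist',44,4,1500,c); held(c,41,48,(603.6,-101.7))
E
```

```text
17.4 [ 520.61090227 -100.40412313  233.02689396] [ 0.08935414  0.39720382 -0.49089109] 0.932977830898654
g [ 452.9 -231. ] deg 16.2 t [-58.   70.8] s [-31.7  31.9] A 6917 z 14.1 bgr [25. 48. 97.] px [132.  90.]
g [ 610.3 -245.6] deg -15.2 t [-58.5  69.8] s [-31.5  31.2] A 6910 z 14.0 bgr [24. 47. 94.] px [129. 225.]
g [597.6  64.2] deg -1.4 t [-51.8  60.2] s [-34.3  33.1] A 6114 z 13.9 bgr [24. 47. 94.] px [385. 229.]
stack
g [ 601.  -101.7] deg 3.0 t [-57.4  71.2] s [-31.  31.] A 6836 z 43.9 bgr [13. 21. 38.] px [247. 233.]
ztop 43.9 tilt [0.08 0.01] yaw 2.8 width 61.0 stern t -59.9 lat at t=-31 0.03
origin [ 603.7 -101.7]
```

Emit:
apply_moves:
  targets:
    - [80, [-22, -44, 0], [0, 0, 6]]
    - [80, [-45, -88, -40], [0, 0, 12.9]]
    - [80, [-67.9, -130.6, -80], [0, 0, 12.9]]
    - [80, [-67.9, -130.6, -125], [0, 0, 12.9]]
    - [80, [-67.9, -130.6, -170], [0, 0, 12.9]]
    - [80, [-67.9, -130.6, -205], [0, 0, 12.9]]
    - [80, [-67.9, -130.6, -222], [0, 0, 12.9]]
    - [80, [-67.9, -130.6, -230], [0, 0, 12.9]]
    - [80, [-67.9, -130.6, -230], [0, 0, 12.9]]
    - [80, [-67.9, -130.6, -230], [0, 0, 12.9]]
    - [70, [-67.9, -130.6, -230], [0, 0, 12.9]]
    - [55, [-67.9, -130.6, -230], [0, 0, 12.9]]
    - [55, [-67.9, -130.6, -230], [0, 0, 12.9]]
    - [55, [-67.9, -130.6, -230], [0, 0, 12.9]]
    - [55, [-67.9, -130.6, -230], [0, 0, 12.9]]
    - [55, [-67.9, -130.6, -230], [0, 0, 12.9]]
  squeeze: 60

```text
time_s: 19.05
eef_pos: [453.4, -231.4, 5.4]
ee_rot: [0.001, -0.141, 0.99, -0.001]
force: [-4.0, 1.6, 11.2]
grip_width: 0.698
grip_force: 61.9
```

Emit:
apply_moves:
  targets:
    - [55, [0, 0, 10], [0, 0, 0]]
    - [55, [0, 0, 30], [0, 0, 0]]
    - [55, [0, 0, 65], [0, 0, 0]]
    - [55, [15, 20, 90], [0, 0, -3]]
    - [55, [45, 50, 90], [0, 0, -6]]
    - [55, [75, 75, 90], [0, 0, -10]]
    - [55, [105, 100, 90], [0, 0, -13.1]]
    - [55, [130, 118, 90], [0, 0, -13.1]]
    - [55, [149.4, 129.1, 87], [0, 0, -13.1]]
    - [55, [149.4, 129.1, 85], [0, 0, -13.1]]
    - [55, [149.4, 129.1, 85], [0, 0, -13.1]]
    - [55, [149.4, 129.1, 85], [0, 0, -13.1]]
    - [55, [149.4, 129.1, 85], [0, 0, -13.1]]

```text
time_s: 20.35
eef_pos: [601.9, -102.6, 89.3]
ee_rot: [0.0, -0.027, 1.0, -0.0]
force: [0.1, 0.7, -0.6]
grip_width: 0.694
grip_force: 64.7
```

```bash
python3 - <<'E'
from h import *
s=ctrl.sense(); print(s['time_s'],s['eef_pos'],s['force'],s['grip_width'])
c=cloud('wrist'); zt=s['eef_pos'][2]-5.4+14; print(zt); held(c,zt-3,zt+6,(603.6,-101.7))
E
```

```text
20.35 [ 601.85333281 -102.59216388   89.25235846] [ 0.11830775  0.68434872 -0.6111332 ] 0.693503796300219
97.85235846139089
ztop 97.7 tilt [0.06 0.14] yaw 3.1 width 61.5 stern t -59.6 lat at t=-31 -0.13
origin [ 604.  -101.8]
```

Emit:
apply_moves:
  targets:
    - [55, [0, 0.1, -20], [0, 0, 0]]
    - [55, [0, 0.1, -33], [0, 0, 0]]
    - [55, [0, 0.1, -38], [0, 0, 0]]
    - [55, [0, 0.1, -39.7], [0, 0, 0]]
    - [55, [0, 0.1, -40], [0, 0, 0]]
    - [55, [0, 0.1, -40], [0, 0, 0]]
    - [55, [0, 0.1, -40], [0, 0, 0]]

```text
time_s: 21.1
eef_pos: [602.4, -102.1, 49.6]
ee_rot: [0.0, -0.027, 1.0, -0.0]
force: [-2.9, 1.6, 5.4]
grip_width: 0.694
grip_force: 65.5
```

Emit:
apply_moves:
  targets:
    - [68, [0, 0, 0], [0, 0, 0]]
    - [75, [0, 0, 0], [0, 0, 0]]
    - [80, [0, 0, 0], [0, 0, 0]]
    - [80, [0, 0, 0], [0, 0, 0]]
    - [80, [0, 0, 20], [0, 0, 0]]
    - [80, [0, 0, 60], [0, 0, 0]]
    - [80, [-40, 2, 100], [0, 0, 0]]
    - [80, [-80, 2, 150], [0, 0, 0]]
    - [80, [-82, 2, 184], [0, 0, 0]]
    - [80, [-82, 2, 184], [0, 0, 0]]
    - [80, [-82, 2, 184], [0, 0, 0]]
    - [80, [-82, 2, 184], [0, 0, 0]]

```text
time_s: 22.3
eef_pos: [520.1, -99.7, 231.4]
ee_rot: [-0.001, -0.027, 1.0, 0.0]
force: [0.0, -0.0, 0.1]
grip_width: 0.935
grip_force: 0.0
```

```bash
python3 - <<'E'
from h import *
s=ctrl.sense(); print(s['time_s'],s['eef_pos'],s['force'],s['grip_width'])
c=cloud('wrist')
tops('wrist',14,3,1500,c); print('stack');tops('wrist',58,4,1500,c); held(c,55,62,(603.6,-101.7))
E
```

```text
22.3 [520.09827475 -99.69893114 231.41754237] [ 0.00590151 -0.02229138  0.09787624] 0.9353715949747172
g [ 610.  -245.6] deg -15.7 t [-58.9  70.8] s [-31.2  31.7] A 6877 z 14.0 bgr [22. 44. 88.] px [127. 226.]
g [597.3  64.3] deg -1.0 t [-51.7  60.8] s [-34.5  33.3] A 6092 z 13.9 bgr [23. 44. 88.] px [385. 230.]
stack
g [ 601.1 -101.4] deg 2.8 t [-57.9  71.5] s [-31.  31.] A 6881 z 57.9 bgr [12. 19. 35.] px [247. 240.]
ztop 57.9 tilt [ 0.13 -0.03] yaw 2.14 width 60.7 stern t -59.5 lat at t=-31 0.1
origin [ 604.1 -101.6]
```

Emit:
apply_moves:
  targets:
    - [80, [22, -36, 0], [0, 0, -6]]
    - [80, [45, -73, 0], [0, 0, -12]]
    - [80, [67, -110, -20], [0, 0, -18.5]]
    - [80, [89.9, -145.9, -60], [0, 0, -18.5]]
    - [80, [89.9, -145.9, -110], [0, 0, -18.5]]
    - [80, [89.9, -145.9, -160], [0, 0, -18.5]]
    - [80, [89.9, -145.9, -200], [0, 0, -18.5]]
    - [80, [89.9, -145.9, -220], [0, 0, -18.5]]
    - [80, [89.9, -145.9, -228], [0, 0, -18.5]]
    - [80, [89.9, -145.9, -228], [0, 0, -18.5]]
    - [80, [89.9, -145.9, -228], [0, 0, -18.5]]
    - [70, [89.9, -145.9, -228], [0, 0, -18.5]]
    - [55, [89.9, -145.9, -228], [0, 0, -18.5]]
    - [55, [89.9, -145.9, -228], [0, 0, -18.5]]
    - [55, [89.9, -145.9, -228], [0, 0, -18.5]]
    - [55, [89.9, -145.9, -228], [0, 0, -18.5]]
    - [55, [89.9, -145.9, -228], [0, 0, -18.5]]
  squeeze: 60

```text
time_s: 24.05
eef_pos: [610.9, -246.1, 7.0]
ee_rot: [0.001, 0.134, 0.991, -0.001]
force: [-2.6, 1.6, 8.5]
grip_width: 0.688
grip_force: 62.2
```

TCP is 7 mm up, a shallower bite than before. I'll regrip lower.

Emit:
apply_moves:
  targets:
    - [75, [0, 0, 0], [0, 0, 0]]
    - [80, [0, 0, 0], [0, 0, 0]]
    - [80, [0, 0, -2], [0, 0, 0]]
    - [80, [0, 0, -3], [0, 0, 0]]
    - [80, [0, 0, -3], [0, 0, 0]]
    - [80, [0, 0, -3], [0, 0, 0]]

```text
time_s: 24.65
eef_pos: [610.1, -245.7, 1.7]
ee_rot: [-0.0, 0.134, 0.991, 0.0]
force: [0.3, -0.0, 0.2]
grip_width: 0.94
grip_force: 0.0
```

Emit:
apply_moves:
  targets:
    - [65, [0, 0, 0], [0, 0, 0]]
    - [55, [0, 0, 0], [0, 0, 0]]
    - [55, [0, 0, 0], [0, 0, 0]]
    - [55, [0, 0, 0], [0, 0, 0]]
    - [55, [0, 0, 0], [0, 0, 0]]
    - [55, [0, 0, 0], [0, 0, 0]]

```text
time_s: 25.25
eef_pos: [610.5, -246.0, 2.4]
ee_rot: [0.001, 0.134, 0.991, -0.0]
force: [-0.3, -0.6, 5.2]
grip_width: 0.703
grip_force: 65.2
```

Emit:
apply_moves:
  targets:
    - [55, [0, 0, 10], [0, 0, 0]]
    - [55, [0, 0, 30], [0, 0, 0]]
    - [55, [0, 0, 65], [0, 0, 0]]
    - [55, [0, 5, 100], [0, 0, 4]]
    - [55, [-2, 35, 105], [0, 0, 8]]
    - [55, [-4, 65, 105], [0, 0, 12]]
    - [55, [-6, 95, 105], [0, 0, 16]]
    - [55, [-8, 125, 105], [0, 0, 18.5]]
    - [55, [-8, 143.8, 101], [0, 0, 18.5]]
    - [55, [-8, 143.8, 98], [0, 0, 18.5]]
    - [55, [-8, 143.8, 98], [0, 0, 18.5]]
    - [55, [-8, 143.8, 98], [0, 0, 18.5]]
    - [55, [-8, 143.8, 98], [0, 0, 18.5]]

```text
time_s: 26.55
eef_pos: [602.2, -103.1, 99.7]
ee_rot: [0.0, -0.026, 1.0, -0.0]
force: [-0.3, -0.8, -0.3]
grip_width: 0.7
grip_force: 64.9
```

```bash
python3 - <<'E'
from h import *
s=ctrl.sense(); print(s['time_s'],s['eef_pos'],s['force'],s['grip_width'])
c=cloud('wrist'); zt=s['eef_pos'][2]-2.4+14; print(zt); held(c,zt-3,zt+6,(603.6,-101.7))
E
```

```text
26.55 [ 602.22038106 -103.06827766   99.74868374] [-0.31822462 -0.81468947 -0.34007413] 0.6997431008063971
111.34868373658442
ztop 111.4 tilt [0.12 0.03] yaw 3.03 width 61.5 stern t -58.6 lat at t=-31 -0.64
origin [ 605.1 -102.2]
```

Emit:
apply_moves:
  targets:
    - [55, [-1.1, 0.4, -20], [0, 0, 0]]
    - [55, [-1.1, 0.4, -33], [0, 0, 0]]
    - [55, [-1.1, 0.4, -38], [0, 0, 0]]
    - [55, [-1.1, 0.4, -39.4], [0, 0, 0]]
    - [55, [-1.1, 0.4, -39.7], [0, 0, 0]]
    - [55, [-1.1, 0.4, -39.7], [0, 0, 0]]
    - [55, [-1.1, 0.4, -39.7], [0, 0, 0]]

```text
time_s: 27.3
eef_pos: [601.3, -101.7, 60.4]
ee_rot: [0.0, -0.027, 1.0, -0.0]
force: [-1.4, -0.4, 1.2]
grip_width: 0.701
grip_force: 65.1
```

Emit:
apply_moves:
  targets:
    - [68, [0, 0, 0], [0, 0, 0]]
    - [75, [0, 0, 0], [0, 0, 0]]
    - [80, [0, 0, 0], [0, 0, 0]]
    - [80, [0, 0, 0], [0, 0, 0]]
    - [80, [0, 0, 20], [0, 0, 0]]
    - [80, [0, 0, 60], [0, 0, 0]]
    - [80, [-40, 2, 100], [0, 0, 0]]
    - [80, [-80, 30, 150], [0, 0, 0]]
    - [80, [-110, 60, 174], [0, 0, 0]]
    - [80, [-110, 60, 174], [0, 0, 0]]
    - [80, [-110, 60, 174], [0, 0, 0]]
    - [80, [-110, 60, 174], [0, 0, 0]]

```text
time_s: 28.5
eef_pos: [491.3, -41.7, 234.0]
ee_rot: [0.0, -0.027, 1.0, -0.0]
force: [0.8, -0.6, 0.5]
grip_width: 0.932
grip_force: 0.0
```

```bash
python3 - <<'E'
from h import *
s=ctrl.sense(); print(s['time_s'],s['eef_pos'],s['force'],s['grip_width'])
c=cloud('wrist')
tops('wrist',14,3,1500,c); print('stack');tops('wrist',72,4,1500,c); held(c,69,76,(603.6,-101.7))
E
```

```text
28.5 [491.2650441  -41.70546201 234.00133071] [ 0.75679371 -0.57611425  0.47632301] 0.9324308570865049
g [601.1  60.8] deg -8.2 t [-56.8  72. ] s [-31.9  34. ] A 6347 z 13.9 bgr [21. 41. 82.] px [332. 252.]
stack
g [ 600.4 -100.2] deg 3.2 t [-57.8  71.8] s [-32.3  30.8] A 6855 z 72.0 bgr [17. 36. 74.] px [191. 266.]
ztop 72.0 tilt [ 0.17 -0.04] yaw 5.61 width 61.9 stern t -60.2 lat at t=-31 2.45
origin [603.2 -99.2]
```

Emit:
apply_moves:
  targets:
    - [80, [10, 40, 0], [0, 0, -3]]
    - [80, [20, 80, 0], [0, 0, -6]]
    - [80, [29, 107, 0], [0, 0, -8]]
    - [80, [29, 107, 0], [0, 0, -8]]
    - [80, [29, 107, 0], [0, 0, -8]]
    - [80, [29, 107, 0], [0, 0, -8]]

```text
time_s: 29.15
eef_pos: [520.1, 64.4, 233.3]
ee_rot: [-0.001, 0.043, 0.999, -0.0]
force: [0.5, 0.4, -0.4]
grip_width: 0.934
grip_force: 0.0
```

```bash
python3 - <<'E'
from h import *
s=ctrl.sense(); print(s['time_s'],s['eef_pos'],s['ee_rot'])
c=cloud('wrist')
tops('wrist',14,3,1500,c); cv2.imwrite('pics/w5.png',c[1])
c=cloud('top'); print('top');tops('top',72,4,300,c)
E
```

```text
29.15 [520.13628509  64.42665528 233.34561939] [-6.62597139e-04  4.31251099e-02  9.99069457e-01 -7.77807395e-05]
g [603.4  63.4] deg -5.6 t [-57.1  69.9] s [-30.6  31.1] A 6732 z 13.9 bgr [12. 19. 34.] px [258. 225.]
top
g [600.3 -99.5] deg 3.5 t [-57.8  66.6] s [-30.9  31. ] A 6536 z 71.8 bgr [18. 40. 74.] px [271. 181.]
```

View pics/w5.png

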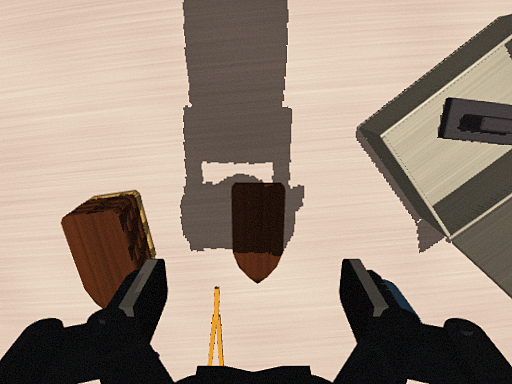

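The view shows the last layer at (258,228), clear of everything, the stack at (100,245), and the box at the right.

Emit:
apply_moves:
  targets:
    - [80, [42, -0.5, -40], [0, 0, -0.7]]
    - [80, [83.2, -1, -80], [0, 0, -0.7]]
    - [80, [83.2, -1, -125], [0, 0, -0.7]]
    - [80, [83.2, -1, -170], [0, 0, -0.7]]
    - [80, [83.2, -1, -205], [0, 0, -0.7]]
    - [80, [83.2, -1, -222], [0, 0, -0.7]]
    - [80, [83.2, -1, -231], [0, 0, -0.7]]
    - [80, [83.2, -1, -231], [0, 0, -0.7]]
    - [80, [83.2, -1, -231], [0, 0, -0.7]]
    - [80, [83.2, -1, -231], [0, 0, -0.7]]
    - [70, [83.2, -1, -231], [0, 0, -0.7]]
    - [55, [83.2, -1, -231], [0, 0, -0.7]]
    - [55, [83.2, -1, -231], [0, 0, -0.7]]
    - [55, [83.2, -1, -231], [0, 0, -0.7]]
    - [55, [83.2, -1, -231], [0, 0, -0.7]]
    - [55, [83.2, -1, -231], [0, 0, -0.7]]
  squeeze: 60

```text
time_s: 30.85
eef_pos: [603.8, 64.4, 4.5]
ee_rot: [0.001, 0.049, 0.999, -0.0]
force: [-1.9, 0.1, 8.4]
grip_width: 0.701
grip_force: 63.9
```

Emit:
apply_moves:
  targets:
    - [55, [0, 0, 10], [0, 0, 0]]
    - [55, [0, 0, 30], [0, 0, 0]]
    - [55, [0, 0, 65], [0, 0, 0]]
    - [55, [0, 0, 105], [0, 0, 0]]
    - [55, [0, -30, 120], [0, 0, 3]]
    - [55, [-1, -65, 120], [0, 0, 6]]
    - [55, [-1, -100, 120], [0, 0, 8.7]]
    - [55, [-1.8, -135, 120], [0, 0, 8.7]]
    - [55, [-1.8, -166.7, 115], [0, 0, 8.7]]
    - [55, [-1.8, -166.7, 112], [0, 0, 8.7]]
    - [55, [-1.8, -166.7, 112], [0, 0, 8.7]]
    - [55, [-1.8, -166.7, 112], [0, 0, 8.7]]
    - [55, [-1.8, -166.7, 112], [0, 0, 8.7]]

```text
time_s: 32.15
eef_pos: [601.6, -101.2, 115.5]
ee_rot: [0.0, -0.028, 1.0, -0.0]
force: [-0.8, -0.4, -1.0]
grip_width: 0.697
grip_force: 64.9
```

```bash
python3 - <<'E'
from h import *
s=ctrl.sense(); print(s['time_s'],s['eef_pos'],s['force'],s['grip_width'])
c=cloud('wrist'); zt=s['eef_pos'][2]-4.5+14; print(zt); held(c,zt-3,zt+6,(603.6,-101.7))
E
```

```text
32.15 [ 601.62091562 -101.18033585  115.50367672] [-0.82136477 -0.39168378 -0.96978289] 0.6965142219832987
125.00367672403588
ztop 124.9 tilt [0.19 0.01] yaw 3.32 width 61.5 stern t -58.7 lat at t=-31 1.33
origin [ 604.9 -100.3]
```

Emit:
apply_moves:
  targets:
    - [55, [-0.9, -1.2, -20], [0, 0, 0]]
    - [55, [-0.9, -1.2, -33], [0, 0, 0]]
    - [55, [-0.9, -1.2, -33], [0, 0, 0]]
    - [55, [-0.9, -1.2, -37.5], [0, 0, 0]]
    - [55, [-0.9, -1.2, -39], [0, 0, 0]]
    - [55, [-0.9, -1.2, -39.3], [0, 0, 0]]
    - [55, [-0.9, -1.2, -39.3], [0, 0, 0]]

```text
time_s: 32.9
eef_pos: [600.8, -103.4, 76.6]
ee_rot: [0.0, -0.027, 1.0, -0.0]
force: [-2.3, 2.2, 5.1]
grip_width: 0.695
grip_force: 65.5
```

Emit:
apply_moves:
  targets:
    - [68, [0, 0, 0], [0, 0, 0]]
    - [75, [0, 0, 0], [0, 0, 0]]
    - [80, [0, 0, 0], [0, 0, 0]]
    - [80, [0, 0, 0], [0, 0, 0]]
    - [80, [0, 0, 20], [0, 0, 0]]
    - [80, [0, 0, 60], [0, 0, 0]]
    - [80, [-40, 2, 100], [0, 0, 0]]
    - [80, [-80, 2, 150], [0, 0, 0]]
    - [80, [-82, 2, 190], [0, 0, 0]]
    - [80, [-82, 2, 190], [0, 0, 0]]
    - [80, [-82, 2, 190], [0, 0, 0]]
    - [80, [-82, 2, 190], [0, 0, 0]]

```text
time_s: 34.1
eef_pos: [518.5, -101.3, 264.4]
ee_rot: [-0.001, -0.027, 1.0, 0.0]
force: [0.3, -0.4, -0.0]
grip_width: 0.935
grip_force: 0.0
```

```bash
python3 - <<'E'
from h import *
s=ctrl.sense(); print(s['time_s'],s['eef_pos'],s['force'],s['grip_width'])
c=cloud('wrist'); np.savez('w6.npz',im=c[1],d=c[2],P=c[3])
tops('wrist',86,4,1500,c); held(c,83,90,(603.6,-101.7))
si=cloud('side')[1]; a=cv2.resize(si[185:245,210:290],(533,400),interpolation=2); cv2.imwrite('pics/s6.png',np.hstack([a,cv2.resize(c[1][100:330,180:330],(260,400))]))
E
```

```text
34.1 [ 518.45082674 -101.32056873  264.3793914 ] [ 0.28618331 -0.35726653 -0.00549528] 0.9353655174515311
g [ 600.8 -102.8] deg 2.8 t [-57.7  71. ] s [-30.9  30.9] A 6840 z 85.9 bgr [ 9. 16. 29.] px [247. 239.]
ztop 85.9 tilt [0.17 0.01] yaw 2.23 width 60.6 stern t -60.3 lat at t=-31 -1.35
origin [ 603.3 -103.2]
```

View pics/s6.png

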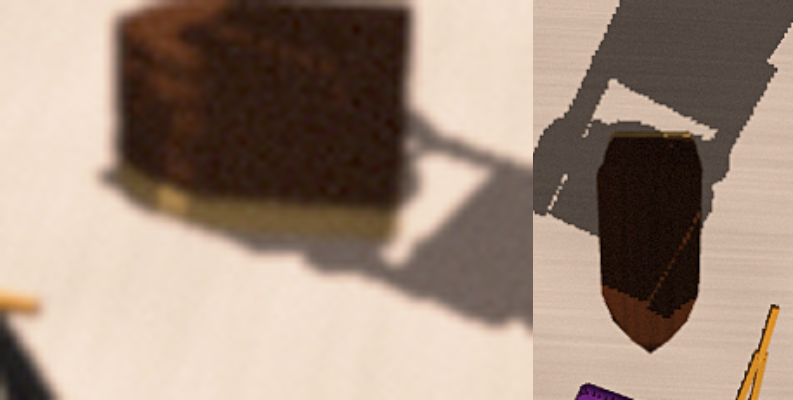

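The stack is flat at 86 mm. By the numbers, the top layer sits ~1 mm to -y and the fourth ~1 mm to +y. A light squeeze across both, centred on the pile, will true them up.

Emit:
apply_moves:
  targets:
    - [82, [30, -0.3, 0], [0, 0, 0]]
    - [82, [60, -0.6, 0], [0, 0, 0]]
    - [82, [82.5, -0.9, -30], [0, 0, 0]]
    - [82, [82.5, -0.9, -75], [0, 0, 0]]
    - [82, [82.5, -0.9, -120], [0, 0, 0]]
    - [82, [82.5, -0.9, -165], [0, 0, 0]]
    - [82, [82.5, -0.9, -195], [0, 0, 0]]
    - [82, [82.5, -0.9, -214], [0, 0, 0]]
    - [82, [82.5, -0.9, -214], [0, 0, 0]]
    - [82, [82.5, -0.9, -214], [0, 0, 0]]
    - [82, [82.5, -0.9, -214], [0, 0, 0]]
  squeeze: 20

```text
time_s: 35.3
eef_pos: [601.7, -102.5, 52.8]
ee_rot: [0.001, -0.027, 1.0, -0.0]
force: [0.3, 1.3, 0.8]
grip_width: 0.959
grip_force: 0.0
```

Emit:
apply_moves:
  targets:
    - [72, [0, 0.3, 0], [0, 0, 0]]
    - [66, [0, 0.3, 0], [0, 0, 0]]
    - [60, [0, 0.3, 0], [0, 0, 0]]
    - [58, [0, 0.3, 0], [0, 0, 0]]
    - [58, [0, 0.3, 0], [0, 0, 0]]
    - [58, [0, 0.3, 0], [0, 0, 0]]

```text
time_s: 35.9
eef_pos: [601.4, -102.1, 52.6]
ee_rot: [0.001, -0.027, 1.0, -0.0]
force: [-2.1, 0.6, 5.7]
grip_width: 0.726
grip_force: 22.9
```

Emit:
apply_moves:
  targets:
    - [68, [0, 0, 0], [0, 0, 0]]
    - [75, [0, 0, 0], [0, 0, 0]]
    - [82, [0, 0, 0], [0, 0, 0]]
    - [82, [0, 0, 0], [0, 0, 0]]
    - [82, [0, 0, 30], [0, 0, 0]]
    - [82, [0, 0, 75], [0, 0, 0]]
    - [82, [-40, 2, 120], [0, 0, 0]]
    - [82, [-82, 2, 165], [0, 0, 0]]
    - [82, [-82, 2, 210], [0, 0, 0]]
    - [82, [-82, 2, 210], [0, 0, 0]]
    - [82, [-82, 2, 210], [0, 0, 0]]

```text
time_s: 37.0
eef_pos: [519.5, -100.4, 263.7]
ee_rot: [0.002, -0.027, 1.0, -0.001]
force: [0.1, -0.2, 0.0]
grip_width: 0.958
grip_force: 0.0
```

```bash
python3 - <<'E'
from h import *
s=ctrl.sense(); print(s['time_s'],s['eef_pos'],s['force'],s['grip_width'])
c=cloud('wrist'); np.savez('w7.npz',im=c[1],d=c[2],P=c[3])
tops('wrist',86,4,1500,c); held(c,83,90,(603.6,-101.7))
E
```

```text
37.0 [ 519.49767144 -100.35058148  263.72222015] [ 0.1113493  -0.24589728  0.01718705] 0.9581931418842028
g [ 600.7 -101.5] deg 2.6 t [-57.9  70.6] s [-30.9  31. ] A 6855 z 85.9 bgr [ 9. 16. 29.] px [248. 238.]
ztop 85.9 tilt [0.15 0.07] yaw 3.17 width 60.9 stern t -60.5 lat at t=-31 0.64
origin [ 603.1 -101.2]
```

```bash
python3 - <<'E'
from h import *
P=np.load('w2.npz')['P']
b=np.array([493,304]); ex=np.array([.825,.565]); ey=np.array([-.565,.825])
u=(P[...,:2]-b)@ex; v=(P[...,:2]-b)@ey; z=P[...,2]
for lo,hi in((47,60),(14,23)):
    m=((abs(u)<62)&(abs(v)<86)&(z>lo)&(z<hi)).astype(np.uint8); m=cv2.morphologyEx(m,cv2.MORPH_OPEN,np.ones((3,3)))
    nl,lab,st,_=cv2.connectedComponentsWithStats(m)
    for k in range(1,nl):
        if st[k,4]<80: continue
        q=P[lab==k]; r=cv2.minAreaRect(q[:,:2].astype(np.float32)); bp=cv2.boxPoints(r); e=bp[1]-bp[0]; f=bp[2]-bp[1]; l=e if np.hypot(*e)>np.hypot(*f) else f
        print(lo,hi,len(q),'z',np.median(q[:,2]),np.round(r[0],1),np.round(r[1],1),'long axis deg',np.degrees(np.arctan2(l[1],l[0]))%180,'uv',np.round([np.median(u[lab==k]),np.median(v[lab==k])],1))
E
```

```text
47 60 655 z 53.690282588584694 [494.4 324.3] [60.1 14.4] long axis deg 80.35473 uv [12.3 17. ]
14 23 1675 z 17.997649600706268 [494.5 324. ] [91.4 44.8] long axis deg 80.68251 uv [ 8.3 19.8]
```

The stack is now trued at (600.7,-101.5), 2.6°. The weight is at (494.5,324.2), with its long axis at 80.5° and its rib top at 54 mm. I'm hovering over it, biased 8 mm along the rib away from the lid.

Emit:
apply_moves:
  targets:
    - [60, [-12, 40, 10], [0, 0, 8]]
    - [40, [-25, 85, 10], [0, 0, 16]]
    - [40, [-38, 130, 10], [0, 0, 24]]
    - [40, [-50, 175, 10], [0, 0, 32]]
    - [40, [-60, 220, 10], [0, 0, 40]]
    - [40, [-65, 265, 10], [0, 0, 48]]
    - [40, [-65, 310, 10], [0, 0, 56]]
    - [40, [-50, 350, 0], [0, 0, 64]]
    - [40, [-35, 390, -20], [0, 0, 72]]
    - [40, [-26.3, 416.7, -50], [0, 0, 77.4]]
    - [40, [-26.3, 416.7, -80], [0, 0, 77.4]]
    - [40, [-26.3, 416.7, -80], [0, 0, 77.4]]
    - [40, [-26.3, 416.7, -80], [0, 0, 77.4]]
    - [40, [-26.3, 416.7, -80], [0, 0, 77.4]]
    - [40, [-26.3, 416.7, -80], [0, 0, 77.4]]
  squeeze: 90

```text
time_s: 38.55
eef_pos: [493.4, 316.5, 183.3]
ee_rot: [0.001, -0.646, 0.763, -0.0]
force: [-1.0, -0.4, -0.1]
grip_width: 0.467
grip_force: 0.0
```

```bash
python3 - <<'E'
from h import *
s=ctrl.sense(); print(s['time_s'],s['eef_pos'],s['ee_rot'],s['joints'])
ci,im,d,P=cloud('wrist'); cv2.imwrite('pics/w8.png',im)
b=np.array([493,304]); ex=np.array([.825,.565]); ey=np.array([-.565,.825])
u=(P[...,:2]-b)@ex; v=(P[...,:2]-b)@ey; z=P[...,2]
for lo,hi in((47,60),(14,23)):
    m=((abs(u)<62)&(abs(v)<86)&(z>lo)&(z<hi)).astype(np.uint8); m=cv2.morphologyEx(m,cv2.MORPH_OPEN,np.ones((3,3)))
    nl,lab,st,_=cv2.connectedComponentsWithStats(m)
    for k in range(1,nl):
        if st[k,4]<150: continue
        q=P[lab==k]; r=cv2.minAreaRect(q[:,:2].astype(np.float32)); print(lo,len(q),np.median(q[:,2]),r)
E
```

```text
38.55 [493.35415556 316.45393127 183.25844704] [ 1.15990140e-03 -6.45869046e-01  7.63447226e-01 -4.04085264e-04] [ 3.70585738e-01  4.83876957e-01  1.37750954e+00 -9.37595765e-06
  1.27774963e+00 -2.60453127e+00]
47 1024 53.578404647783714 ((494.5175476074219, 323.9495849609375), (58.7109489440918, 13.3516206741333), 80.7687759399414)
14 2838 17.956238438520813 ((494.10052490234375, 323.6828308105469), (87.88032531738281, 44.09395217895508), 80.72757720947266)
```

View pics/w8.png

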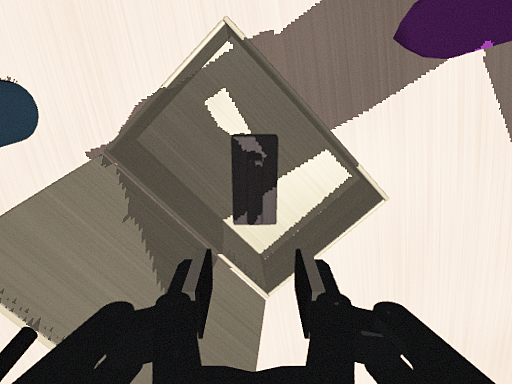

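The view confirms the weight at (254,180), lined up between the fingers, with the lid at the lower left.

Emit:
apply_moves:
  targets:
    - [40, [0, 0, -40], [0, 0, 0]]
    - [40, [0, 0, -80], [0, 0, 0]]
    - [40, [0, 0, -115], [0, 0, 0]]
    - [40, [0, 0, -140], [0, 0, 0]]
    - [40, [0, 0, -152], [0, 0, 0]]
    - [40, [0, 0, -157], [0, 0, 0]]
    - [40, [0, 0, -157], [0, 0, 0]]
    - [40, [0, 0, -157], [0, 0, 0]]

```text
time_s: 39.4
eef_pos: [493.5, 316.9, 26.2]
ee_rot: [0.001, -0.646, 0.763, -0.0]
force: [-0.2, 0.1, 0.7]
grip_width: 0.468
grip_force: 0.0
```

Emit:
apply_moves:
  targets:
    - [8, [0, 0, 0], [0, 0, 0]]
    - [8, [0, 0, 0], [0, 0, 0]]
    - [8, [0, 0, 0], [0, 0, 0]]
    - [8, [0, 0, 0], [0, 0, 0]]
    - [8, [0, 0, 0], [0, 0, 0]]
    - [8, [0, 0, 0], [0, 0, 0]]
    - [8, [0, 0, 0], [0, 0, 0]]
  squeeze: 90

```text
time_s: 40.1
eef_pos: [493.1, 316.8, 25.8]
ee_rot: [0.001, -0.646, 0.763, -0.0]
force: [-1.9, -1.2, 6.0]
grip_width: 0.149
grip_force: 89.3
```

Emit:
apply_moves:
  targets:
    - [8, [0, 0, 10], [0, 0, 0]]
    - [8, [0, 0, 30], [0, 0, 0]]
    - [8, [0, 0, 60], [0, 0, 0]]
    - [8, [0, 0, 95], [0, 0, 0]]
    - [8, [0, 0, 130], [0, 0, 0]]
    - [8, [-8, -15, 155], [0, 0, -4]]
    - [8, [-20, -45, 165], [0, 0, -10]]
    - [8, [-30, -80, 165], [0, 0, -17]]
    - [8, [-30, -120, 165], [0, 0, -25]]
    - [8, [-25, -160, 165], [0, 0, -33]]
    - [8, [-15, -200, 165], [0, 0, -41]]
    - [8, [0, -240, 165], [0, 0, -49]]
    - [8, [20, -280, 165], [0, 0, -57]]
    - [8, [45, -315, 165], [0, 0, -64]]
    - [8, [65, -350, 165], [0, 0, -70]]
    - [8, [85, -380, 160], [0, 0, -75]]
    - [8, [98, -405, 150], [0, 0, -77.5]]
    - [8, [104, -419, 140], [0, 0, -77.5]]
    - [8, [104, -419, 140], [0, 0, -77.5]]
    - [8, [104, -419, 140], [0, 0, -77.5]]

```text
time_s: 42.1
eef_pos: [596.2, -101.6, 164.4]
ee_rot: [-0.001, -0.027, 1.0, 0.001]
force: [0.0, 0.7, -6.1]
grip_width: 0.148
grip_force: 88.7
```

```bash
python3 - <<'E'
from h import *
s=ctrl.sense(); print(s['time_s'],s['eef_pos'],s['ee_rot'],s['force'],s['grip_width'])
ci,im,d,P=cloud('wrist'); cv2.imwrite('pics/w9.png',im)
z=P[...,2]; zb=s['eef_pos'][2]-21.8
r0=np.hypot(P[...,0]-604,P[...,1]+102)<70
for nm,lo,hi in(('rib',zb+46,zb+56),('base',zb+10,zb+18),('pile',82,90)):
    m=((z>lo)&(z<hi)&r0).astype(np.uint8); m=cv2.morphologyEx(m,cv2.MORPH_OPEN,np.ones((3,3)))
    nl,lab,st,_=cv2.connectedComponentsWithStats(m)
    for k in range(1,nl):
        if st[k,4]<150: continue
        q=P[lab==k]; print(nm,len(q),np.median(q[:,2]),cv2.minAreaRect(q[:,:2].astype(np.float32)),np.round([q[:,0].min(),q[:,0].max()]))
print(zb)
E
```

```text
42.1 [ 596.1680979  -101.60150153  164.43027436] [-7.57557531e-04 -2.66650706e-02  9.99644000e-01  5.22315745e-04] [ 0.03539999  0.70704029 -6.13090135] 0.14820011670327393
rib 4468 192.4084551159746 ((601.6696166992188, -96.85472106933594), (59.08484649658203, 37.571022033691406), 21.266765594482422) [573. 633.]
base 5080 156.53095240682347 ((578.4107055664062, -101.81002044677734), (40.61249542236328, 43.75468063354492), 2.7526168823242188) [557. 600.]
pile 3950 86.089745300977 ((560.4518432617188, -103.7278060913086), (32.47024154663086, 61.49721145629883), 3.3552281856536865) [543. 578.]
142.63027435709398
```

View pics/w9.png

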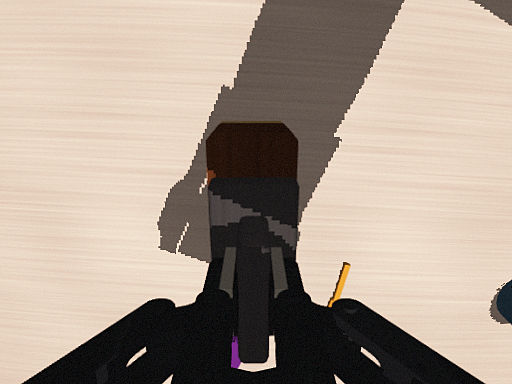

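The weight hangs upright over the pile, with the base's near edge at row 180 and the pile's stern at row 122. I'm shifting it +1.9, -0.9 mm and lowering 56.5 mm.

Emit:
apply_moves:
  targets:
    - [8, [1.9, -0.9, -20], [0, 0, 0]]
    - [8, [1.9, -0.9, -40], [0, 0, 0]]
    - [8, [1.9, -0.9, -50], [0, 0, 0]]
    - [8, [1.9, -0.9, -54], [0, 0, 0]]
    - [8, [1.9, -0.9, -56], [0, 0, 0]]
    - [8, [1.9, -0.9, -56.8], [0, 0, 0]]
    - [8, [1.9, -0.9, -56.8], [0, 0, 0]]
    - [8, [1.9, -0.9, -56.8], [0, 0, 0]]

```text
time_s: 42.95
eef_pos: [598.9, -103.3, 108.6]
ee_rot: [0.0, -0.026, 1.0, -0.0]
force: [0.4, -0.1, -6.7]
grip_width: 0.149
grip_force: 88.5
```

Emit:
apply_moves:
  targets:
    - [8, [-0.6, 0.8, 0], [0, 0, 0]]
    - [8, [-0.6, 0.8, -0.6], [0, 0, 0]]
    - [8, [-0.6, 0.8, -1.0], [0, 0, 0]]
    - [8, [-0.6, 0.8, -1.2], [0, 0, 0]]
    - [8, [-0.6, 0.8, -1.2], [0, 0, 0]]

```text
time_s: 43.45
eef_pos: [598.1, -102.5, 107.8]
ee_rot: [0.0, -0.026, 1.0, -0.0]
force: [-5.3, 2.2, 5.1]
grip_width: 0.147
grip_force: 90.3
```

Contact is made, with +5 N up. Releasing and backing off to look.

Emit:
apply_moves:
  targets:
    - [20, [0, 0, 0], [0, 0, 0]]
    - [35, [0, 0, 0], [0, 0, 0]]
    - [40, [0, 0, 0], [0, 0, 0]]
    - [40, [0, 0, 0], [0, 0, 0]]
    - [40, [0, 0, 15], [0, 0, 0]]
    - [40, [0, 0, 45], [0, 0, 0]]
    - [40, [0, 0, 90], [0, 0, 0]]
    - [40, [-40, 0, 130], [0, 0, 0]]
    - [40, [-80, 2, 155], [0, 0, 0]]
    - [40, [-80, 2, 155], [0, 0, 0]]
    - [40, [-80, 2, 155], [0, 0, 0]]
    - [40, [-80, 2, 155], [0, 0, 0]]

```text
time_s: 44.65
eef_pos: [518.4, -100.5, 260.8]
ee_rot: [-0.001, -0.026, 1.0, 0.0]
force: [0.5, -0.1, -0.8]
grip_width: 0.467
grip_force: 0.0
```

```bash
python3 - <<'E'
from h import *
s=ctrl.sense(); print(s['time_s'],s['eef_pos'])
c=cloud('wrist'); ci,im,d,P=c; z=P[...,2]
r0=np.hypot(P[...,0]-604,P[...,1]+102)<85
for nm,lo,hi in(('rib',131,141),('base',97,104),('pile',83,90)):
    m=((z>lo)&(z<hi)&r0).astype(np.uint8); m=cv2.morphologyEx(m,cv2.MORPH_OPEN,np.ones((3,3)))
    nl,lab,st,_=cv2.connectedComponentsWithStats(m)
    for k in range(1,nl):
        if st[k,4]<300: continue
        q=P[lab==k]; print(nm,len(q),np.round(np.median(q[:,2]),1),cv2.minAreaRect(q[:,:2].astype(np.float32)))
si=cloud('side')[1]; a=cv2.resize(si[160:245,200:300],(470,400),interpolation=2); cv2.imwrite('pics/s10.png',np.hstack([a,cv2.resize(im[60:330,170:340],(252,400))]))
E
```

```text
44.65 [ 518.44757381 -100.48955446  260.79356902]
rib 840 135.7 ((605.1290893554688, -101.15591430664062), (60.269935607910156, 13.553314208984375), 2.991056442260742)
base 2338 99.9 ((604.9135131835938, -101.03253173828125), (89.82035064697266, 43.98285675048828), 2.6371731758117676)
pile 2015 85.9 ((593.6365966796875, -101.67599487304688), (101.17395782470703, 61.847625732421875), 3.022521495819092)
```

View pics/s10.png

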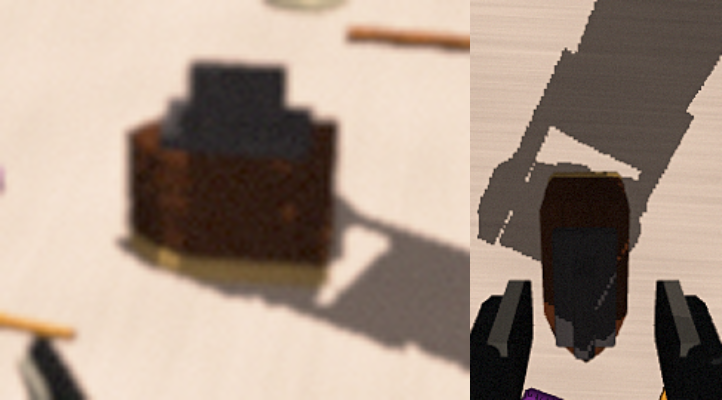

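```bash
python3 - <<'E'
from h import *
ci=camera_info('side'); e=np.array([.9986,.0523]); n=np.array([-e[1],e[0]]); o=np.array([603.6,-101.6])
for nm,x,y in(('stern+y',-60,26),('stern corner',-55,31),('bow',70,0)):
    for z in(2,16,80): print(nm,z,np.round((proj(ci,[*(o+e*x+n*y),z])[0]-[200,160])*4.7))
E
```

```text
stern+y 2 [326. 280.]
stern+y 16 [327. 261.]
stern+y 80 [331. 172.]
stern corner 2 [317. 284.]
stern corner 16 [318. 265.]
stern corner 80 [322. 176.]
bow 2 [125. 242.]
bow 16 [124. 223.]
bow 80 [122. 136.]
```

The weight is centred, upright and flat. The blurry side view hints the layers may sit a couple of mm sternward of the block. I'll check the stern wall directly with an oblique wrist view.

Emit:
apply_moves:
  targets:
    - [80, [-13, 0, -18], [0, -8, 0]]
    - [80, [-26, 0, -36], [0, -16, 0]]
    - [80, [-38, 0, -60], [0, -25, 0]]
    - [80, [-38, 0, -70], [0, -25, 0]]
    - [80, [-38, 0, -70], [0, -25, 0]]
    - [80, [-38, 0, -70], [0, -25, 0]]
    - [80, [-38, 0, -70], [0, -25, 0]]

```text
time_s: 45.45
eef_pos: [481.4, -101.0, 192.8]
ee_rot: [0.217, -0.026, 0.976, -0.006]
force: [1.0, 0.4, 0.0]
grip_width: 0.938
grip_force: 0.0
```

```bash
python3 - <<'E'
from h import *
s=ctrl.sense(); print(s['time_s'],s['eef_pos'],s['ee_rot'])
ci,im,d,P=cloud('wrist'); cv2.imwrite('pics/w11.png',im)
e=np.array([.9986,.0523]); n=np.array([-e[1],e[0]]); o=np.array([603.6,-101.6])
t=(P[...,:2]-o)@e; sl=(P[...,:2]-o)@n; z=P[...,2]
for lo,hi in((3,13),(18,28),(32,42),(46,56),(60,70),(74,84)):
    q=(z>lo)&(z<hi)&(abs(sl)<22)&(t>-72)&(t<-50); print(lo,q.sum(),'stern t med',np.round(np.median(t[q]),2),end=' | ')
    q=(z>lo)&(z<hi)&(t>-50)&(t<20)
    for sg in(-1,1):
        w=q&(sl*sg>24)&(sl*sg<40); print('side',sg,w.sum(),np.round(np.median(sl[w]),2) if w.sum() else None,end=' ')
    print()
E
```

```text
45.45 [ 481.41268214 -100.95276041  192.83491986] [ 0.21700954 -0.02603292  0.97580298 -0.00613927]
3 244 stern t med -58.43 | side -1 0 None side 1 0 None 
18 274 stern t med -58.33 | side -1 0 None side 1 0 None 
32 286 stern t med -59.44 | side -1 0 None side 1 0 None 
46 332 stern t med -59.3 | side -1 0 None side 1 0 None 
60 365 stern t med -59.58 | side -1 0 None side 1 0 None 
74 406 stern t med -59.59 | side -1 0 None side 1 0 None
```

View pics/w11.png

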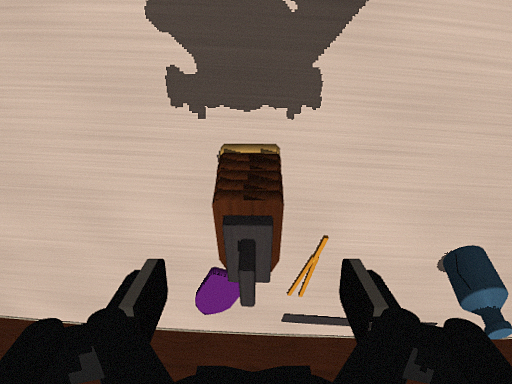

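The stern wall is flush within about 1.2 mm across all six pieces, which is good. Now to shut the lid.

Emit:
apply_moves:
  targets:
    - [60, [0, 10, 25], [0, 8, 0]]
    - [30, [0, 20, 60], [0, 16, 0]]
    - [30, [0, 40, 95], [0, 25, 0]]
    - [30, [0, 60, 125], [0, 25, 0]]
    - [30, [0, 80, 125], [0, 25, 0]]
    - [30, [0, 80, 125], [0, 25, 0]]
  squeeze: 25

```text
time_s: 46.1
eef_pos: [480.8, -18.7, 317.9]
ee_rot: [0.001, -0.028, 1.0, -0.0]
force: [-0.3, -1.0, -0.4]
grip_width: 0.352
grip_force: 0.0
```

Emit:
apply_moves:
  targets:
    - [30, [0, 45, 0], [0, 0, -8]]
    - [30, [0, 90, 0], [0, 0, -16]]
    - [30, [10, 135, 0], [0, 0, -24]]
    - [30, [20, 180, 0], [0, 0, -32]]
    - [30, [35, 225, 0], [0, 0, -40]]
    - [30, [50, 265, 0], [0, 0, -48]]
    - [30, [70, 305, 0], [0, 0, -55]]
    - [30, [85, 345, 0], [0, 0, -58.6]]
    - [30, [95, 381, 5], [0, 0, -58.6]]
    - [30, [95, 381, 5], [0, 0, -58.6]]
    - [30, [95, 381, 5], [0, 0, -58.6]]
    - [30, [95, 381, 5], [0, 0, -58.6]]
    - [30, [95, 381, 5], [0, 0, -58.6]]

```text
time_s: 47.4
eef_pos: [575.2, 359.3, 322.3]
ee_rot: [0.0, 0.467, 0.884, 0.0]
force: [-0.8, -0.1, 0.6]
grip_width: 0.348
grip_force: 0.0
```

```bash
python3 - <<'E'
from h import *
s=ctrl.sense(); print(s['time_s'],s['eef_pos'],s['ee_rot'],s['grip_width'])
ci,im,d,P=cloud('wrist'); cv2.imwrite('pics/w12.png',im)
ex=np.array([.825,.565]); ey=np.array([-.565,.825])
m=(P[...,2]>225)&(P[...,2]<262)&(np.hypot(P[...,0]-577,P[...,1]-361)<75)&(im.max(2)<60)
q=P[m]; u=(q[:,:2]-[493,304])@ex; v=(q[:,:2]-[493,304])@ey
print(m.sum(),np.round(np.percentile(u,[2,25,50,75,98]),1),np.round(np.percentile(v,[1,50,99]),1),np.round(np.percentile(q[:,2],[5,50,98]),1))
w=q[:,2]>np.percentile(q[:,2],50); print('top u',np.median(u[w]), 'tcp uv',(s['eef_pos'][:2]-[493,304])@ex,(s['eef_pos'][:2]-[493,304])@ey)
E
```

```text
47.4 [575.2157035  359.28053304 322.34301189] [1.92337323e-04 4.66954270e-01 8.84281440e-01 8.52565994e-05] 0.34831174701159895
2076 [100.3 103.  105.3 107.9 110.4] [-53.    6.6  51.8] [244.  246.8 248.6]
top u 105.74529807726093 tcp uv 99.06145655272314 -0.8454327166524109
```

View pics/w12.png

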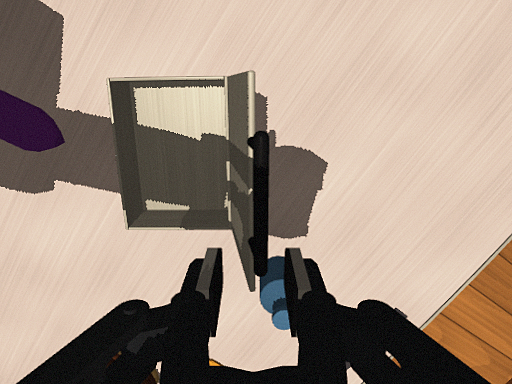

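The bar is at box u≈105, top z 248, running down column ~262. I'm shifting 6.3 mm outward and descending to grip it.

Emit:
apply_moves:
  targets:
    - [30, [5.2, 3.6, 0], [0, 0, 0]]
    - [30, [5.2, 3.6, -20], [0, 0, 0]]
    - [30, [5.2, 3.6, -50], [0, 0, 0]]
    - [30, [5.2, 3.6, -75], [0, 0, 0]]
    - [30, [5.2, 3.6, -91], [0, 0, 0]]
    - [30, [5.2, 3.6, -91], [0, 0, 0]]
    - [5, [5.2, 3.6, -91], [0, 0, 0]]
    - [5, [5.2, 3.6, -91], [0, 0, 0]]
    - [5, [5.2, 3.6, -91], [0, 0, 0]]
    - [5, [5.2, 3.6, -91], [0, 0, 0]]
    - [5, [5.2, 3.6, -91], [0, 0, 0]]
  squeeze: 25

```text
time_s: 48.55
eef_pos: [579.3, 363.0, 232.3]
ee_rot: [-0.0, 0.466, 0.885, -0.002]
force: [-9.7, -6.1, 2.7]
grip_width: 0.113
grip_force: 26.0
```

Emit:
apply_moves:
  targets:
    - [5, [-4, -2.8, 0.7], [0, 0, 0]]
    - [5, [-8.8, -6, 1.5], [0, 0, 0]]
    - [5, [-16, -11, 2.3], [0, 0, 0]]
    - [5, [-23.3, -16, 2.9], [0, 0, 0]]
    - [5, [-37.8, -25.9, 2.6], [0, 0, 0]]
    - [5, [-52.2, -35.8, 0.4], [0, 0, 0]]
    - [5, [-66.4, -45.5, -3.4], [0, 0, 0]]
    - [5, [-80.2, -54.9, -9], [0, 0, 0]]
    - [5, [-93.4, -64, -16.1], [0, 0, 0]]
    - [5, [-106, -72.6, -24.9], [0, 0, 0]]
    - [5, [-106, -72.6, -24.9], [0, 0, 0]]

```text
time_s: 49.65
eef_pos: [473.1, 290.3, 206.4]
ee_rot: [0.0, 0.466, 0.885, -0.0]
force: [-1.3, -3.3, 3.0]
grip_width: 0.112
grip_force: 27.0
```

Emit:
apply_moves:
  targets:
    - [5, [-11.8, -8.1, -10.2], [0, 0, 0]]
    - [5, [-22.7, -15.5, -21.8], [0, 0, 0]]
    - [5, [-32.6, -22.3, -34.7], [0, 0, 0]]
    - [5, [-41.4, -28.4, -48.7], [0, 0, 0]]
    - [5, [-49, -33.6, -63.7], [0, 0, 0]]
    - [5, [-55.3, -37.9, -79.6], [0, 0, 0]]
    - [5, [-60.2, -41.2, -96.1], [0, 0, 0]]
    - [5, [-63.9, -43.7, -113.1], [0, 0, 0]]
    - [5, [-66, -45.2, -130], [0, 0, 0]]
    - [5, [-66.7, -45.7, -138], [0, 0, 0]]
    - [5, [-66.8, -45.8, -143], [0, 0, 0]]
    - [5, [-66.8, -45.8, -145], [0, 0, 0]]
    - [5, [-66.8, -45.8, -145], [0, 0, 0]]

```text
time_s: 50.95
eef_pos: [406.7, 244.9, 60.7]
ee_rot: [-0.001, 0.466, 0.885, -0.001]
force: [-3.2, -7.6, 0.1]
grip_width: 0.111
grip_force: 29.3
```

The lid is shut: the TCP is back at its initial grasp pose. Releasing, retreating and verifying.

Emit:
apply_moves:
  targets:
    - [28, [0, 0, 0], [0, 0, 0]]
    - [28, [0, 0, 0], [0, 0, 0]]
    - [28, [0, 0, 0], [0, 0, 0]]
    - [28, [0, 0, 0], [0, 0, 0]]
    - [28, [0, 0, 30], [0, 0, 0]]
    - [28, [0, 0, 70], [0, 0, 0]]
    - [28, [0, 0, 115], [0, 0, 0]]
    - [28, [-40, 30, 160], [0, 0, 0]]
    - [28, [-80, 60, 190], [0, 0, 0]]
    - [28, [-110, 90, 190], [0, 0, 0]]
    - [28, [-110, 90, 190], [0, 0, 0]]
    - [28, [-110, 90, 190], [0, 0, 0]]

```text
time_s: 52.15
eef_pos: [296.3, 336.9, 251.7]
ee_rot: [0.0, 0.465, 0.885, 0.001]
force: [0.3, 0.1, 0.1]
grip_width: 0.326
grip_force: 0.0
```

```bash
python3 - <<'E'
from h import *
s=ctrl.sense(); print(s['time_s'],s['eef_pos'],s['force'],s['grip_width'])
ci,im,d,P=cloud('side'); z=P[...,2]
e=np.array([.825,.565]); u=(P[...,:2]-[493,304])@e; v=(P[...,:2]-[493,304])@np.array([-.565,.825])
for a,b in((-60,-40),(-10,10),(40,60)):
    q=(u>a)&(u<b)&(abs(v)<80)&(z>40); print('lid z',a,np.round(np.nanmedian(z[q]),1))
t,i2,d2,P2=cloud('top')
cv2.imwrite('pics/end.png',np.hstack([cv2.resize(im,(400,300)),cv2.resize(i2,(400,300))]))
E
```

```text
52.15 [296.26213464 336.92259977 251.69595499] [0.33663126 0.07684528 0.10024136] 0.32627566074543163
lid z -60 75.6
lid z -10 75.5
lid z 40 75.4
```

View pics/end.png

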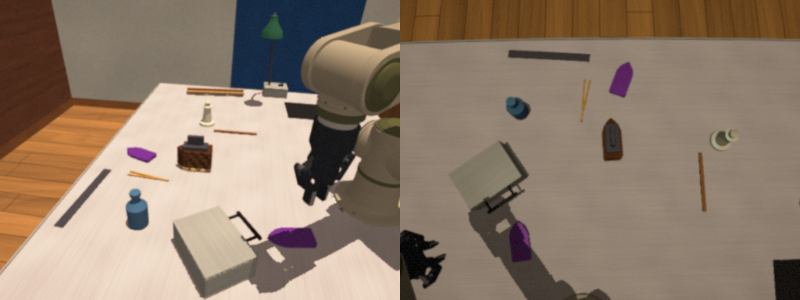

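Both views show the lid shut and level, the pile with the weight on the block at (612,140) in the right view, the bystanders in place, and the arm clear.

```bash
python3 -c "
from rig import ctrl
print(ctrl.finish_job())"
```

```text
the job is handed in; nothing more can be done
None
```

I've handed in the job after about 52 s: all five walnut layers are stacked on the block, flush to about 1 mm, with the weight upright and centred on top; the lid is shut and the bystanders look undisturbed.

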